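# Set up the dipping-cup carrier at the wonton stall

### The arm

A 6-joint arm with a two-finger parallel gripper is mounted at the origin on the work surface. World frame = base frame: x ahead of the robot, y to its left, z up, the work surface at z = 0. Lengths are in m, angles in degrees, forces in N, time in s.
With the tool pointing down it reaches from about 0.3 to 0.75 m from the base axis. Payload 8.5 kg.
Tool frame: the origin (TCP) lies between the finger pads; the fingertips stand 25 mm ahead of it and the grasp point (between the pads) lies 6 mm ahead of it; x points along the fingers, y is the direction in which the jaws open and shut, and the axes are right-handed (so a half turn about x gives the same grasp; the last joint's range is limited). The gripper opens to 85 mm and grips with 20 to 120 N. Pads are 22 mm wide; open, the fingers measure 114 mm over their backs; the gripper's body (76 mm by 85 mm) begins 54 mm behind the grasp point. The pads swing forward as they close: fully open they stand 13 mm farther back than shut.
Start: joints at [53.554, 21.807, 74.336, -0, 83.858, -12.336], TCP at [0.225, 0.502, 0.256] pointing down, gripper open.
Joint ranges: [-178.18, 178.18], [-50.72, 133.34], [12.68, 142.11], [-81.47, 261.47], [9.98, 163.14], [-165.26, 165.26]. Speed limits (degrees/s): [136.94, 136.94, 180, 180, 180, 180].

### API

Orientations are given as a 3x3 rotation matrix whose columns are the frame's x, y, z axes.
In Python, from rig import sensors, get_image, workorder gives the robot as it stands.
- The arm moves only by the tool arm_command, never from a script. Its argument "plan" is a list that holds one entry, the list of rows, each a list of 6 numbers: the shift along the tool's x, y, z in units of 25 mm (1.0 is 25 mm), then the turn, a rotation vector about the tool's x, y, z in units of 6 degrees (1.0 is 6 degrees). In form: [[[dx, dy, dz, ax, ay, az], ...]]. A call has 1 to 10 rows; each row is the pose to reach, as a shift and turn from the pose commanded when the call began, along the tool's axes at that moment; what a row does not reach only later rows make up. A row lasts 1/10 s, in which the tool goes at most 50 mm and 8.59 degrees, less where a joint would pass 70% of its speed; a pose out of reach is approached as far as the arm can. A call with a gripper value outside its range is refused whole. "jaw" is the closure, from 0 (fully open) to 1 (shut), set as the call begins (left out, the last holds). The fingers move at their own pace and stop on an object; "newtons" is the grip in N (left out, the last holds). Time passes only in rows, so rows that repeat a pose let the fingers close. It gives the time, the measured TCP pose, the force and the opening at its end, in the units of the state.
- sensors.observe(): the state, without advancing time (a new reading comes with each control period).
- get_image(name): name is "scene" or "top" or "wrist"; returns a dict with "img" (384x512x3 uint8, red, green, blue), "fx", "fy", "cx", "cy" (pixels), "T" (4x4, takes a point from camera to world coordinates). Camera axes: x right, y up, looking along -z (the intrinsics and any distortion apply to the point x, -y, -z); pixel columns grow to the right and rows downward; lengths in m; the calibration is good to about 2 mm. A picture is of the moment at which its call begins. There is no depth.
- workorder.close_job(): hands the job in, once; it reports no verdict.
The state is a dict: "time_s": time; "q": joint angles; "qvel": joint speeds; "joint_efforts": joint torques, N m; "position": TCP position; "tool_rot": TCP orientation; "ft_force": force on the tool from outside, world axes, zero at the start; "wrist_torque": the same for the moment, N m; "grip_width": finger opening in m.
Only numpy, scipy, OpenCV 4.12 (cv2) and the standard library are available. Lean on these libraries where they do the work, as an engineer would, in place of code of your own. Each camera call takes 0.05 s, during which the arm holds its last target. There are 200 camera calls.

### The job

Set up the dipping-cup carrier on its base: slide its dovetailed foot along the tapered way, narrow end first, until it wedges tight, then turn the red lock collar clockwise until its pin and tongue are in line with the green marks. After that lower the cups gently, upright, into the carrier, white cups into the white holder and green cups into the green one, same colours nested loosely in one another and not pressed tight. Leave the bottle, jar and bowl where they are.

Things in the scene. Friction and masses are not known exactly. Their poses are not given: they have to be found in the camera images.
- way: fixed aluminium base, 10 mm thick, x -165 to +85 mm, 75 mm to each side, an ear for the collar at -y. Origin on the table under where the carrier's fin stands when home; x: direction of sliding, in which the way narrows. The fin is at x = 0 when wedged by about 15 N on both sides; held 0.5 mm off line it binds some 6 mm early: let go, take it again where it stands, push again
- way_mouth (a point): middle of the way's mouth, on the base's top face (10 mm above the table), x = -80 mm of the base; axes as way. Two dark rails run 160 mm from here, 18 mm tall, overhanging inward by 20 degrees, each closing in by 5 degrees: side play 0.087 mm per mm short of home. With the carrier's fin 50 mm before this point it can be set straight down on the base
- carrier_grip (a point): middle of the carrier's black fin, 46 mm above its underside. Loose carrier, 0.5 kg: dovetailed foot 160 mm long, 16 mm thick, 70 mm (nose) to 98 mm (tail) wide; fin in the middle of its length to hold it by: 44 mm along x, 14 mm thick along y, 16 to 71 mm above the underside. x points to the nose: narrow end, white holder; z up
- white_holder (a point): white tapered holder ring on the carrier, 52 mm from the fin to the nose: 34 mm tall, at its mouth 47 mm wide inside, 55 mm outside. The point is on its axis at its foot, on the carrier's deck; a cup let into it rests with its foot about 6 mm above this point
- green_holder (a point): green holder ring on the carrier, 52 mm from the fin to the tail, same shape and point as the white one
- collar (a joint): lock collar on the base, vertical axis, rad: 0 open, red tongue along the base's -x; grows clockwise seen from above; 1.57 is the locked mark, the tongue across the way behind the carrier's tail, the pin over the outer green mark; stop at 1.95. It stays where left (friction 0.06 N m). If the carrier is not home the tongue meets it
- collar_axis (a point): point on the collar's vertical turning axis, at the base's top face, at x = -88, y = -80 mm of way; axes as way. The collar is 42 mm wide and its top 30 mm above the table
- collar_pin (a point): red upright round pin that turns the collar, 14 mm thick, 34 mm from the axis, opposite the tongue; the point is on its axis, 60 mm above the table, 20 mm below its top; free all round from 36 mm above the table upward
- cup_w1_mid (a point): white dipping cup, open, round, tapered: 64 mm tall, 55 mm across the rim, 38 mm across the foot, wall 3 mm, 45 g. The point is on its axis half-way up (32 mm above its foot), z up. It may be absent. One cup in another rests with its rim 28 mm above the lower rim; pushed down it jams: let go as it touches
- cup_w2_mid (a point): white cup, as cup_w1
- cup_g1_mid (a point): green cup, as cup_w1
- cup_g2_mid (a point): green cup, as cup_w1
- soy_bottle: amber sauce bottle, 56 mm wide, 130 mm tall, origin under its centre; leave alone
- spice_jar: glass spice jar, 56 mm wide, 80 mm tall, origin under its centre; leave alone
- soup_bowl: blue soup bowl, 120 mm wide, 50 mm tall, origin under its centre; leave alone
There are look-alikes about, which are no part of the job. Leave any purple look-alike of the part that bears cup_g1_mid alone. Leave any yellow look-alike of the part that bears cup_g2_mid alone.

How it is judged:
By the outcome, as a careful person would: the job done as asked, in the order asked, and still so for the second after the job is handed in, with the robot touching nothing.
Of cup_w1, cup_w2, cup_g1, cup_g2 only 3 to 4 are there at a start; the rules pass over those that are not, and their reading is None.
At some moment in a run one of cup_w1, cup_w2, cup_g1, cup_g2 may be knocked a few centimetres aside while the robot is not near it.
It also fails if it takes over 210 s, if anything falls off the work surface, if the arm or the gripper's body presses on something with over 40 N, if the wrist force passes 120 N, or if a joint passes its speed limit or range.

## Working session

There is one attempt and no reset: what is moved stays moved. The work goes in short steps, Python scripts to look and compute and a tool call to move; the robot and the scene stay as the last step left them, time stands still between calls to the robot, and variables do not carry over. Pictures are saved under pics/ and viewed, about 12 in all and at most 16, crops included, and the job is handed in when it is done.

Besides the shell and the picture viewer there is one more tool, called after "Emit:" as name([rows], argument=value, ...), one row to a line, values as JSON. arm_command: Moves the arm, as the interface text tells. Its arguments: {"type":"object","properties":{"plan":{"type":"array","items":{"type":"array","items":{"type":"array","items":{"type":"number"}}}},"jaw":{"type":"number"},"newtons":{"type":"number"}},"required":["plan"]}

```bash
ls; mkdir -p pics; python3 - <<'E'
from rig import sensors,get_image
import cv2,numpy as np
s=sensors.observe();print(s)
for n in ("scene","top"):
    d=get_image(n);cv2.imwrite(f"pics/{n}0.png",d["img"][:,:,::-1]);np.savez(f"{n}0.npz",**d)
    print(n,{k:v for k,v in d.items() if k!="img"})
E
```

```text
pics
{'time_s': 0.0, 'q': array([ 5.35534778e+01,  2.18411903e+01,  7.43864175e+01, -8.32558654e-04,
        8.38582864e+01, -1.23347291e+01]), 'qvel': array([ 0.01546534, -0.00857319,  0.03438898, -0.00882606, -0.06417575,
       -0.01143598]), 'joint_efforts': array([ 6.06012964e-04, -4.48454654e+01, -2.31277370e+01, -1.43835709e-04,
        4.70478932e-03, -2.50046315e-05]), 'position': array([0.22451785, 0.50179323, 0.25570009]), 'tool_rot': array([[-8.78974121e-04,  4.08516264e-01,  9.12750617e-01],
       [-1.21450643e-03,  9.12749860e-01, -4.08517095e-01],
       [-9.99998876e-01, -1.46761745e-03, -3.06137877e-04]]), 'ft_force': array([-0.13982893,  0.11177621, -0.22175327]), 'wrist_torque': array([-0.01113869,  0.00047612,  0.0529022 ]), 'grip_width': 0.08569788752213174}
scene {'fx': 484.5056820744813, 'fy': 484.5056820744813, 'cx': 257.1388936626009, 'cy': 195.7265724776863, 'T': array([[-0.75704786, -0.5493707 ,  0.35365291,  0.98629721],
       [ 0.65325329, -0.62669617,  0.4248671 ,  0.62290728],
       [-0.01177661,  0.55266966,  0.8333172 ,  1.19171121],
       [ 0.        ,  0.        ,  0.        ,  1.        ]])}
top {'fx': 354.9081793166252, 'fy': 354.9081793166252, 'cx': 257.0878674414982, 'cy': 195.96468393906542, 'T': array([[-0.00293529,  0.99042679, -0.13800779,  0.3609775 ],
       [-0.99999107, -0.00248754,  0.00341673,  0.04185135],
       [ 0.00304072,  0.13801659,  0.99042525,  1.08987635],
       [ 0.        ,  0.        ,  0.        ,  1.        ]])}
```

View pics/top0.png

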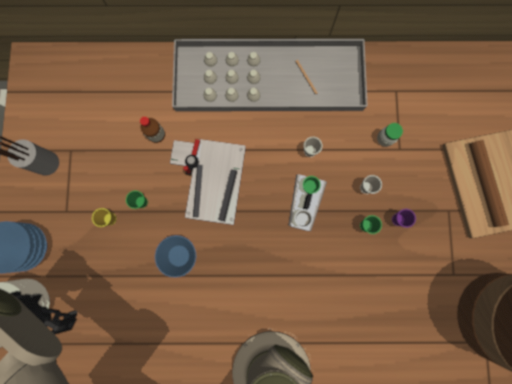

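View pics/scene0.png

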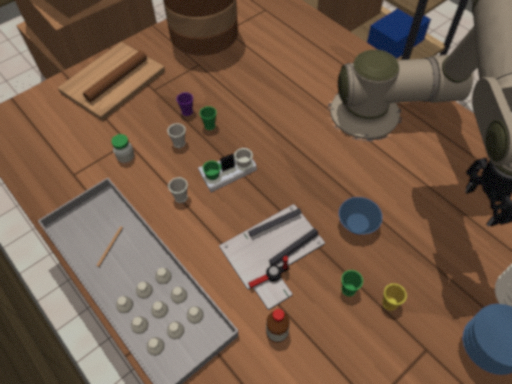

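```bash
cat > h.py <<'E'
import numpy as np,cv2
from rig import sensors,get_image
def ray(d,u,v):
    c=np.array([(u-d["cx"])/d["fx"],-(v-d["cy"])/d["fy"],-1.0]);T=np.array(d["T"])
    return T[:3,3],T[:3,:3]@c
def onz(d,u,v,z):
    o,r=ray(d,u,v);return o+r*(z-o[2])/r[2]
def proj(d,p):
    T=np.array(d["T"]);c=T[:3,:3].T@(np.asarray(p,float)-T[:3,3])
    return np.array([d["cx"]-d["fx"]*c[0]/c[2],d["cy"]+d["fy"]*c[1]/c[2]])
def tri(*obs):
    A=np.zeros((3,3));b=np.zeros(3)
    for d,u,v in obs:
        o,r=ray(d,u,v);r=r/np.linalg.norm(r);P=np.eye(3)-np.outer(r,r);A+=P;b+=P@o
    return np.linalg.solve(A,b)
def crop(d,x0,y0,x1,y1,k,f):
    cv2.imwrite(f,cv2.resize(np.ascontiguousarray(d["img"][y0:y1,x0:x1,::-1]),None,fx=k,fy=k,interpolation=cv2.INTER_CUBIC))
def rows(): pass
E
python3 - <<'E'
from h import *
t=dict(np.load("top0.npz"));s=dict(np.load("scene0.npz"))
a=cv2.resize(t["img"][130:235,160:255],None,fx=5,fy=5,interpolation=2)
b=cv2.resize(t["img"][130:235,290:350],None,fx=5,fy=5,interpolation=2)
cv2.imwrite("pics/t1.png",np.hstack([a,b])[:,:,::-1])
crop(s,160,90,360,320,2.6,"pics/s1.png")
# color blobs in both
for n,d in (("top",t),("scene",s)):
    hsv=cv2.cvtColor(d["img"],cv2.COLOR_RGB2HSV)
    for c,lo,hi in (("green",(50,120,40),(85,255,255)),("red",(172,120,80),(180,255,255)),("yellow",(22,130,80),(32,255,255)),("blue",(100,80,50),(120,255,255))):
        m=cv2.inRange(hsv,np.array(lo),np.array(hi));k,_,st,ce=cv2.connectedComponentsWithStats(m)
        print(n,c,[(st[i][:5].tolist(),ce[i].round(1).tolist()) for i in range(1,k) if st[i][4]>25])
E
```

```text
top green [([386, 124, 16, 15, 183], [393.4, 131.0]), ([304, 177, 15, 17, 184], [310.8, 184.6]), ([127, 192, 19, 15, 228], [135.9, 199.5]), ([361, 217, 19, 15, 223], [370.6, 224.3])]
top red []
top yellow [([92, 208, 24, 19, 354], [102.7, 217.3])]
top blue [([0, 223, 46, 49, 1898], [19.8, 246.4]), ([156, 237, 38, 39, 1159], [174.9, 255.9])]
scene green [([201, 107, 14, 23, 226], [208.2, 117.0]), ([113, 135, 14, 13, 145], [119.6, 141.3]), ([204, 162, 18, 17, 198], [211.7, 169.5]), ([343, 272, 19, 24, 337], [350.8, 282.4])]
scene red []
scene yellow [([384, 284, 23, 25, 399], [393.7, 295.8])]
scene blue [([368, 9, 46, 49, 1399], [391.2, 32.3]), ([414, 16, 16, 29, 198], [421.8, 29.1]), ([340, 198, 41, 35, 1109], [360.0, 215.4]), ([464, 304, 48, 70, 2656], [491.0, 338.5])]
```

View pics/t1.png

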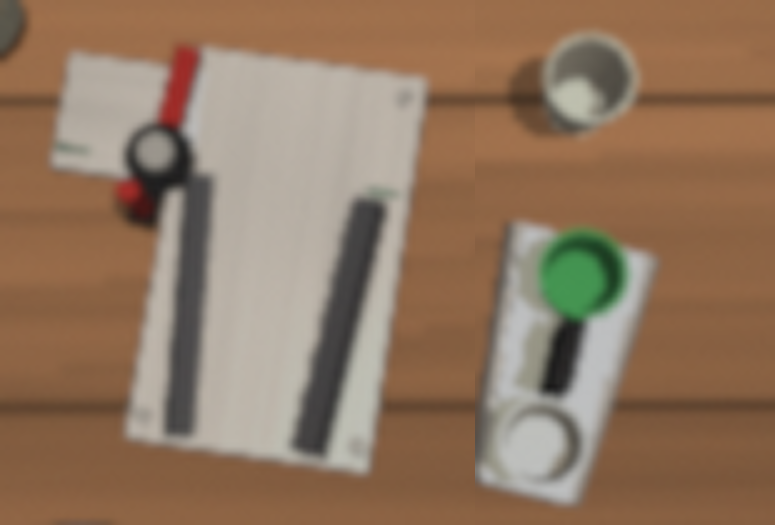

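View pics/s1.png

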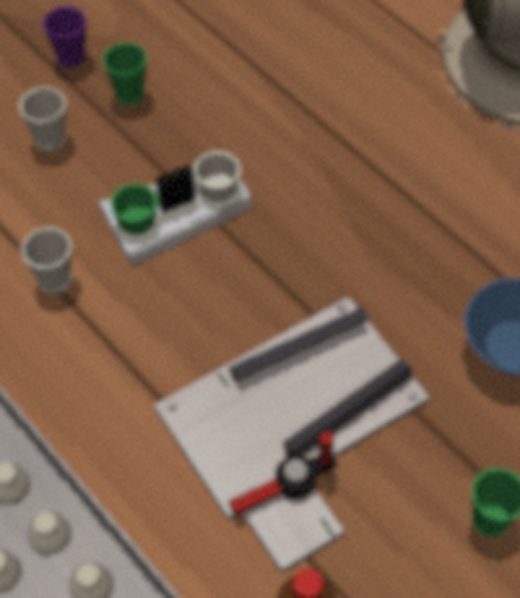

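```bash
cat >> h.py <<'E'
from scipy.optimize import least_squares
def Rz(a): return np.array([[np.cos(a),-np.sin(a),0],[np.sin(a),np.cos(a),0],[0,0,1]])
def fit(obs,x0,z0=0):
    # obs: (d,(u,v),(X,Y,Z local))
    f=lambda p: np.concatenate([proj(d,Rz(p[2])@np.array(P)+[p[0],p[1],z0])-uv for d,uv,P in obs])
    r=least_squares(f,x0,loss="soft_l1");return r.x,f(r.x).reshape(-1,2)
E
python3 - <<'E'
from h import *
t=dict(np.load("top0.npz"));s=dict(np.load("scene0.npz"))
T=lambda x,y,ox=160,k=5,oy=130:np.array([(x+.5)/k-.5+ox,(y+.5)/k-.5+oy])
S=lambda x,y:T(x,y,160,2.6,90)
w=[(T(427,76),(-.165,.075)),(T(370,472),(.085,.075)),(T(125,437),(.085,-.075)),(T(198,46),(-.165,-.075))]
ws=[(S(155,407),(-.165,.075)),(S(350,298),(.085,.075)),(S(428,398),(.085,-.075)),(S(232,516),(-.165,-.075))]
for nm,o in (("top",[(t,u,(*P,.01)) for u,P in w]),("scene",[(s,u,(*P,.01)) for u,P in ws])):
    p,r=fit(o,[.45,.2,3.0]);print(nm,p[:2],np.degrees(p[2]),r.round(1).tolist())
p,r=fit([(t,u,(*P,.01)) for u,P in w]+[(s,u,(*P,.01)) for u,P in ws],[.45,.2,3.0]);print("way",p[:2],np.degrees(p[2]),r.round(1).tolist())
B=lambda x,y:T(x-475,y,290)
c=[(B(582,274),(-.052,0,.05)),(B(536,441),(.052,0,.05)),(B(512,222),(-.08,-.047,.016)),(B(656,255),(-.08,.047,.016)),(B(578,503),(.08,.033,.016))]
cs=[(S(134,200),(-.052,0,.05)),(S(217,166),(.052,0,.05)),(S(176,187),(0,0,.046))]
p,r=fit([(t,u,P) for u,P in c],[.4,-.1,3.]);print("car top",p[:2],np.degrees(p[2]),r.round(1).tolist())
p,r=fit([(s,u,P) for u,P in cs],[.4,-.1,3.]);print("car scene",p[:2],np.degrees(p[2]),r.round(1).tolist())
# cups rim centre
for n,(a,b),q in (("wA",(312.5,145.7),S(46,244)),("wB",(371,183),S(43,102)),("gR",(371,223.5),S(126,58)),("gL",(136,198.5),S(497,487))):
    print(n,tri((t,a,b),(s,*q)).round(4),onz(t,a,b,.064).round(3),onz(s,*q,.064).round(3))
E
```

```text
top [0.52037691 0.17184337] 171.64524522649546 [[0.6, 0.2], [-0.1, 0.1], [0.2, 0.1], [-0.8, -0.4]]
scene [0.51794393 0.17461692] 171.86270241184866 [[-0.0, -0.3], [-0.3, -0.3], [1.2, -0.2], [-0.6, 0.9]]
way [0.519273   0.17320906] 171.77667928594158 [[0.1, 0.5], [-0.5, 0.4], [-0.2, 0.5], [-1.4, -0.0], [-0.7, -0.5], [-0.9, -0.4], [0.5, -0.2], [-1.4, 0.8]]
car top [ 0.49089585 -0.1086514 ] 165.4099041506042 [[-0.1, -0.3], [1.0, 0.1], [-0.6, -0.5], [0.3, 0.4], [-0.4, 0.3]]
car scene [ 0.48578542 -0.11350166] 166.3601984717041 [[0.1, 0.1], [-0.2, 0.3], [0.0, -0.5]]
wA [ 0.6531 -0.1267  0.0723] [ 0.655 -0.127  0.064] [ 0.651 -0.133  0.064]
wB [ 0.5393 -0.2919  0.0778] [ 0.542 -0.296  0.064] [ 0.534 -0.304  0.064]
gR [ 0.4218 -0.2871  0.0736] [ 0.423 -0.291  0.064] [ 0.417 -0.294  0.064]
gL [0.4954 0.389  0.0726] [0.497 0.391 0.064] [0.491 0.388 0.064]
```

```bash
cat >> h.py <<'E'
from scipy.spatial.transform import Rotation as Ro
def toolR(yaw_y):
    """tool x down, tool y at world angle yaw_y (deg)"""
    a=np.radians(yaw_y);y=np.array([np.cos(a),np.sin(a),0]);x=np.array([0,0,-1.]);return np.column_stack([x,y,np.cross(x,y)])
def delta(p,R,p1,R1):
    return np.r_[R.T@(np.array(p1)-p)/.025, Ro.from_matrix(R.T@R1).as_rotvec(degrees=True)/6].round(3)
def chain(*tg):
    """successive targets (xyz, yaw_y deg), each a call from the last"""
    o=sensors.observe();p,R=o["position"],o["tool_rot"]
    print("t",round(o["time_s"],2),"p",p.round(4),"F",o["ft_force"].round(1),"w",round(o["grip_width"],4))
    for xyz,yw in tg:
        R1=toolR(yw);print(delta(p,R,xyz,R1).tolist());p,R=np.array(xyz),R1
def grab(n,f):
    d=get_image(n);np.savez(f,**d);return d
E
python3 -c "
from h import *
chain(([.50,-.09,.26],76))"
```

```text
t 0.1 p [0.2245 0.5018 0.2558] F [ 0.7 -0.1 -0. ] w 0.0856
[-0.153, -17.106, 19.728, -1.685, -0.004, 0.012]
```

Emit:
arm_command([
  [[-0.15,-17.1,19.73,-1.68,0,0],[-0.15,-17.1,19.73,-1.68,0,0],[-0.15,-17.1,19.73,-1.68,0,0],[-0.15,-17.1,19.73,-1.68,0,0],[-0.15,-17.1,19.73,-1.68,0,0],[-0.15,-17.1,19.73,-1.68,0,0],[-0.15,-17.1,19.73,-1.68,0,0],[-0.15,-17.1,19.73,-1.68,0,0],[-0.15,-17.1,19.73,-1.68,0,0],[-0.15,-17.1,19.73,-1.68,0,0]],
])

```text
time_s: 1.1
position: [0.4347, 0.0498, 0.2592]
tool_rot: [[-0.0, 0.243, 0.97], [0.0, 0.97, -0.243], [-1.0, 0.0, -0.0]]
ft_force: [0.7, 0.7, 1.0]
grip_width: 0.0851
```

Emit:
arm_command([
  [[0,-4.79,3.89,0,0,0],[0,-4.79,3.89,0,0,0],[0,-4.79,3.89,0,0,0],[0,-4.79,3.89,0,0,0],[0,-4.79,3.89,0,0,0],[0,-4.79,3.89,0,0,0],[0,-4.79,3.89,0,0,0]],
])

```text
time_s: 1.8
position: [0.4993, -0.0866, 0.2594]
tool_rot: [[-0.0, 0.241, 0.971], [0.0, 0.971, -0.241], [-1.0, 0.0, -0.0]]
ft_force: [-0.4, -0.2, -0.3]
grip_width: 0.0856
```

```bash
python3 -c "
from h import *
chain()
d=grab('wrist','w1.npz');print(d['T'].round(3),d['fx'],d['cx'],d['cy'])
crop(d,0,0,512,384,1.5,'pics/w1.png')"
```

```text
t 1.8 p [ 0.4993 -0.0866  0.2594] F [-0.4 -0.2 -0.3] w 0.0856
[[ 0.241 -0.923 -0.301  0.422]
 [ 0.97   0.23   0.074 -0.067]
 [ 0.001 -0.31   0.951  0.377]
 [ 0.     0.     0.     1.   ]] 273.1490512319368 258.41038043147745 189.29610858957602
```

View pics/w1.png

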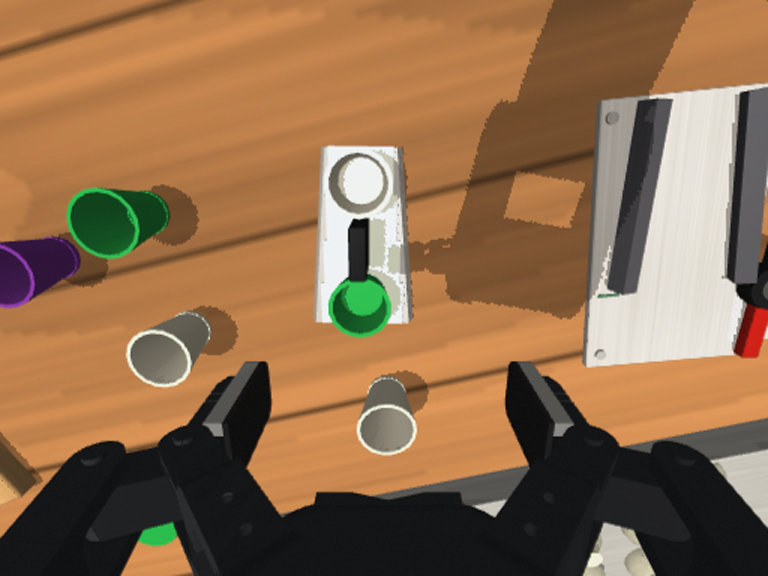

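```bash
python3 -c "
from h import *
d=dict(np.load('w1.npz'));a=cv2.resize(d['img'][92:222,205:280],None,fx=4.4,fy=4.4,interpolation=2);b=cv2.resize(d['img'][52:247,380:512],None,fx=2.93,fy=2.93,interpolation=2)
h=min(a.shape[0],b.shape[0]);cv2.imwrite('pics/w1c.png',np.hstack([a[:h],b[:h]])[:,:,::-1]);print(a.shape,b.shape)"
```

```text
(572, 330, 3) (571, 387, 3)
```

View pics/w1c.png

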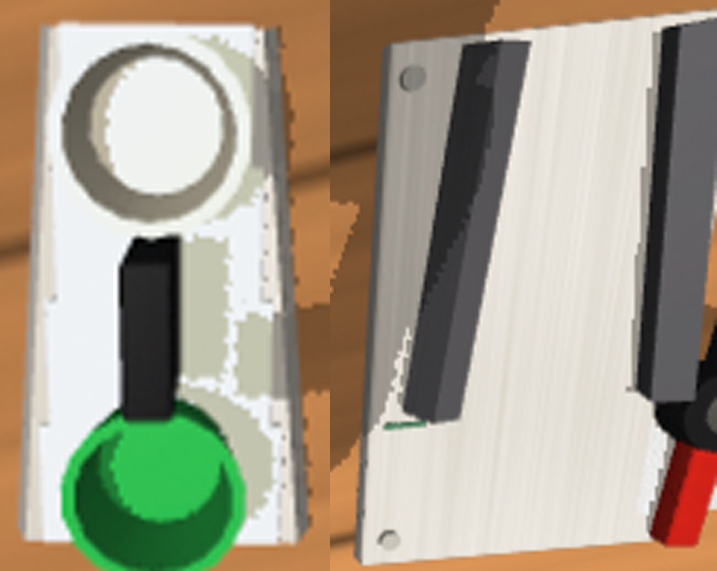

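```bash
python3 - <<'E'
from h import *
d=dict(np.load('w1.npz'))
A=lambda x,y:np.array([(x+.5)/4.4-.5+205,(y+.5)/4.4-.5+92])
B=lambda x,y:np.array([(x-330+.5)/2.93-.5+380,(y+.5)/2.93-.5+52])
f=[((122,262),(.022,.007)),((172,262),(.022,-.007)),((172,418),(-.022,-.007)),((124,420),(-.022,.007))]
o=[(d,A(*u),(*P,.071)) for u,P in f]
p,r=fit(o,[.49,-.11,2.9]);print("fin",p[:2],np.degrees(p[2]),r.round(2).tolist())
o+=[(d,A(153,129),(.052,0,.05)),(d,A(154,490),(-.052,0,.05))]
p,r=fit(o,[.49,-.11,2.9]);print("fin+rings",p[:2],np.degrees(p[2]),r.round(2).tolist())
w=[((358,562),(-.165,.075)),((388,46),(.085,.075))]
p,r=fit([(d,B(*u),(*P,.01)) for u,P in w],[.5,.17,3.]);print("way",p[:2],np.degrees(p[2]),r.round(2).tolist())
E
```

```text
fin [ 0.48967834 -0.1080169 ] 165.15795561733353 [[-0.57, -0.77], [0.5, -0.58], [0.53, 1.16], [-0.46, 0.53]]
fin+rings [ 0.48913875 -0.10778712] 165.00475626594883 [[-0.45, -1.29], [0.63, -1.07], [0.55, 0.7], [-0.45, 0.04], [-0.14, 0.29], [-0.07, 1.56]]
way [0.52043404 0.17313612] 171.67511082255788 [[0.08, 2.02], [-0.06, -0.74]]
```

```bash
python3 -c "
from h import *
chain(([.4895,-.108,.13],75),([.4895,-.108,.055],75),([.4895,-.108,.125],75))"
```

```text
t 1.85 p [ 0.4993 -0.0866  0.2595] F [-0.  -0.3  0.3] w 0.0855
[5.179, -0.924, -0.177, 0.178, 0.002, -0.001]
[3.0, 0.0, 0.0, 0.0, 0.0, 0.0]
[-2.8, 0.0, 0.0, 0.0, 0.0, 0.0]
```

Emit:
arm_command([
  [[5.18,-0.92,-0.18,0.18,0,0],[5.18,-0.92,-0.18,0.18,0,0],[5.18,-0.92,-0.18,0.18,0,0],[5.18,-0.92,-0.18,0.18,0,0],[5.18,-0.92,-0.18,0.18,0,0],[5.18,-0.92,-0.18,0.18,0,0]],
])

```text
time_s: 2.45
position: [0.4908, -0.109, 0.1317]
tool_rot: [[0.003, 0.26, 0.966], [-0.002, 0.966, -0.26], [-1.0, -0.001, 0.004]]
ft_force: [0.3, 0.1, -0.8]
grip_width: 0.0851
```

Emit:
arm_command([
  [[1.5,0,0,0,0,0],[3,0,0,0,0,0],[3,0,0,0,0,0],[3,0,0,0,0,0]],
])

```text
time_s: 2.85
position: [0.4906, -0.1092, 0.0563]
tool_rot: [[0.002, 0.26, 0.966], [-0.001, 0.966, -0.26], [-1.0, -0.0, 0.002]]
ft_force: [-0.1, -0.5, 0.5]
grip_width: 0.0855
```

Emit:
arm_command([
  [[0,0,0,0,0,0],[0,0,0,0,0,0],[0,0,0,0,0,0],[0,0,0,0,0,0],[0,0,0,0,0,0],[0,0,0,0,0,0],[0,0,0,0,0,0],[0,0,0,0,0,0]],
], jaw=1, newtons=60)

```text
time_s: 3.65
position: [0.4899, -0.1091, 0.0551]
tool_rot: [[0.0, 0.261, 0.965], [-0.0, 0.965, -0.261], [-1.0, -0.0, 0.001]]
ft_force: [-0.1, 1.4, 5.1]
grip_width: 0.0133
```

```bash
python3 -c "
from h import *
w=np.array([.520,.1727]);a=np.radians(171.7)
q=w+(-.132)*np.array([np.cos(a),np.sin(a)]);print(q)
chain(([.4899,-.1091,.15],75.1),([*q,.15],81.7),([*q,.067],81.7))"
```

```text
[0.6506174  0.15364498]
t 3.65 p [ 0.4899 -0.1091  0.0551] F [-0.1  1.4  5.1] w 0.0133
[-3.797, -0.0, 0.001, -0.033, 0.005, 0.0]
[0.0, 11.809, 3.51, -1.1, 0.0, 0.0]
[3.32, 0.0, 0.0, 0.0, 0.0, 0.0]
```

Emit:
arm_command([
  [[-1,0,0,0,0,0],[-2.4,0,0,0,0,0],[-3.8,0,0,0,0,0],[-3.8,0,0,0,0,0],[-3.8,0,0,0,0,0]],
])

```text
time_s: 4.15
position: [0.4892, -0.1089, 0.1489]
tool_rot: [[-0.001, 0.261, 0.965], [0.0, 0.965, -0.261], [-1.0, 0.0, -0.001]]
ft_force: [1.1, 0.4, -5.8]
grip_width: 0.0137
```

Emit:
arm_command([
  [[0,1.5,0.45,-0.14,0,0],[0,3,0.9,-0.28,0,0],[0,4.5,1.35,-0.42,0,0],[0,6,1.8,-0.56,0,0],[0,7.5,2.2,-0.7,0,0],[0,9,2.7,-0.84,0,0],[0,10.5,3.1,-1,0,0],[0,11.81,3.51,-1.1,0,0],[0,11.81,3.51,-1.1,0,0],[0,11.81,3.51,-1.1,0,0]],
])

```text
time_s: 5.15
position: [0.6505, 0.1534, 0.1464]
tool_rot: [[-0.005, 0.147, 0.989], [-0.001, 0.989, -0.147], [-1.0, -0.001, -0.005]]
ft_force: [-0.7, 0.2, -6.7]
grip_width: 0.0135
```

```bash
python3 -c "
from h import *
chain()
d=grab('wrist','w2.npz');crop(d,0,0,512,384,1.56,'pics/w2.png')"
```

```text
t 5.15 p [0.6505 0.1534 0.1464] F [-0.7  0.2 -6.7] w 0.0135
```

View pics/w2.png

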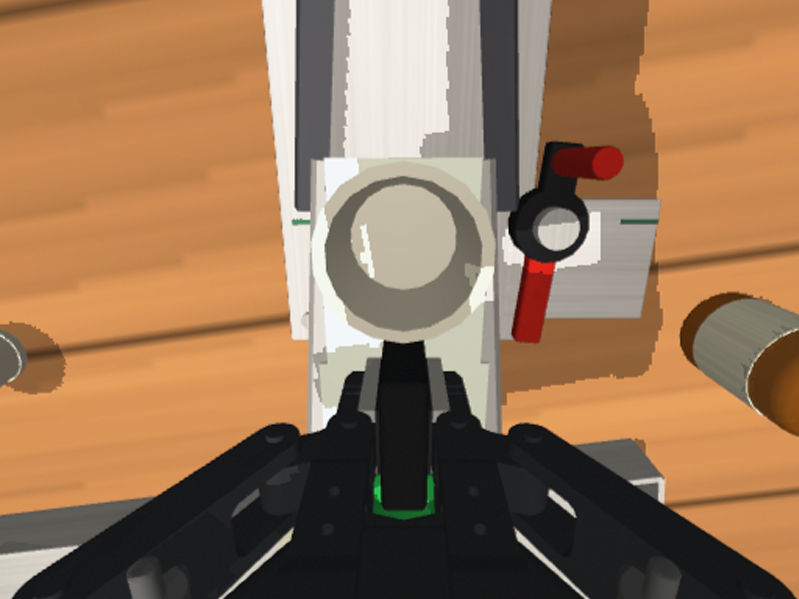

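```bash
python3 - <<'E'
from h import *
d=dict(np.load('w2.npz'))
q=lambda u,v:((u+.5)/1.56-.5,(v+.5)/1.56-.5)
obs=[(264,0,.01,1,.075),(291,338,.01,1,.075),(278,175,.01,1,.075),(551,0,.01,1,-.075),(541,110,.01,1,-.075),(640,222,.01,0,-.088),(301,222,.01,0,-.088),(291,340,.01,0,-.165)]
def f(p):
    r=[]
    for u,v,z,i,val in obs:
        X=onz(d,*q(u,v),z);l=Rz(p[2]).T@(X-[p[0],p[1],0]);r.append((l[i]-val)*1000)
    return np.array(r)
r=least_squares(f,[.52,.173,3.],loss="soft_l1");print(r.x[:2],np.degrees(r.x[2]),f(r.x).round(2))
p=r.x
def loc(u,v,z): return (Rz(p[2]).T@(onz(d,*q(u,v),z)-[p[0],p[1],0])*1000).round(1)
print("rail L top near mouth",loc(297,209,.028),loc(331,209,.028)," R",loc(486,209,.028),loc(518,209,.028))
print("rail at v=0",loc(302,0,.028),loc(334,0,.028),loc(480,0,.028),loc(516,0,.028))
print("tongue end",loc(528,341,.026),"collar",loc(558,228,.03),"pin top",loc(607,162,.08))
print("tcp",Rz(p[2]).T@(np.array([.6505,.1534,0])-[p[0],p[1],0])*1000)
# carrier nose corners: underside height?
print("nose deck corners",loc(323,158,.1064),loc(485,158,.1064), "white ring", loc(406,252,.1404))
E
```

```text
[0.52029888 0.17491758] 171.50526667048254 [-1.39 -0.15 -0.83  1.34  1.32 -0.18 -0.27  0.5 ]
rail L top near mouth [-78.7  60.3  28. ] [-78.7  41.6  28. ]  R [-78.6 -43.2  28. ] [-78.6 -60.7  28. ]
rail at v=0 [19.6 50.4 28. ] [19.6 35.1 28. ] [ 19.6 -34.5  28. ] [ 19.6 -51.6  28. ]
tongue end [-158.   -73.8   26. ] collar [-88.7 -83.   30. ] pin top [-53.7 -82.1  80. ]
tcp [-131.95128831    2.04841006    0.        ]
nose deck corners [-52.2  30.4 106.4] [-52.2 -26.9 106.4] white ring [-78.8   1.2 140.4]
```

Emit:
arm_command([
  [[1,0.07,0,0,0,0],[2,0.07,0,0,0,0],[2.7,0.07,0,0,0,0],[3,0.07,0,0,0,0],[3.12,0.07,0,0,0,0],[3.12,0.07,0,0,0,0],[3.12,0.07,0,0,0,0]],
])

```text
time_s: 5.9
position: [0.6521, 0.1546, 0.0727]
tool_rot: [[0.002, 0.148, 0.989], [0.0, 0.989, -0.148], [-1.0, 0.0, 0.002]]
ft_force: [0.1, -0.2, -5.0]
grip_width: 0.0133
```

Emit:
arm_command([
  [[0.06,0,0,0,0,0],[0.12,0,0,0,0,0],[0.12,0,0,0,0,0],[0.12,0,0,0,0,0]],
])

```text
time_s: 6.3
position: [0.6517, 0.1548, 0.0687]
tool_rot: [[0.0, 0.148, 0.989], [0.0, 0.989, -0.148], [-1.0, 0.0, 0.0]]
ft_force: [-0.5, 0.3, -5.2]
grip_width: 0.0129
```

Emit:
arm_command([
  [[0.04,0,0,0,0,0],[0.08,0,0,0,0,0],[0.12,0,0,0,0,0],[0.14,0,0,0,0,0],[0.14,0,0,0,0,0],[0.14,0,0,0,0,0]],
])

```text
time_s: 6.9
position: [0.6517, 0.1548, 0.0652]
tool_rot: [[0.0, 0.148, 0.989], [-0.0, 0.989, -0.148], [-1.0, -0.0, 0.0]]
ft_force: [0.2, -0.8, -4.8]
grip_width: 0.0135
```

Emit:
arm_command([
  [[0.02,0,0,0,0,0],[0.04,0,0,0,0,0],[0.04,0,0,0,0,0],[0.04,0,0,0,0,0]],
])

```text
time_s: 7.3
position: [0.6519, 0.1548, 0.065]
tool_rot: [[0.001, 0.148, 0.989], [-0.0, 0.989, -0.148], [-1.0, 0.0, 0.001]]
ft_force: [-3.3, -0.2, 5.9]
grip_width: 0.0136
```

Emit:
arm_command([
  [[-0.03,0,-0.3,0,0,0],[-0.03,0,-0.8,0,0,0],[-0.03,0,-1.3,0,0,0],[-0.03,0,-1.8,0,0,0],[-0.03,0,-2.3,0,0,0],[-0.03,0,-2.8,0,0,0],[-0.03,0,-3.2,0,0,0],[-0.03,0,-3.2,0,0,0],[-0.03,0,-3.2,0,0,0]],
])

```text
time_s: 8.2
position: [0.5718, 0.1668, 0.0651]
tool_rot: [[-0.002, 0.148, 0.989], [0.0, 0.989, -0.148], [-1.0, -0.0, -0.002]]
ft_force: [-6.6, 1.2, 6.0]
grip_width: 0.0135
```

Emit:
arm_command([
  [[-0.02,0,-0.3,0,0,0],[-0.02,0,-0.6,0,0,0],[-0.02,0,-0.9,0,0,0],[-0.02,0,-1.2,0,0,0],[-0.02,0,-1.5,0,0,0],[-0.02,0,-1.5,0,0,0],[-0.02,0,-1.5,0,0,0]],
])

```text
time_s: 8.9
position: [0.5352, 0.1722, 0.0653]
tool_rot: [[-0.001, 0.148, 0.989], [0.0, 0.989, -0.148], [-1.0, -0.0, -0.001]]
ft_force: [0.1, -0.7, -4.7]
grip_width: 0.0135
```

Emit:
arm_command([
  [[0,0,-0.08,0,0,0],[0,0,-0.16,0,0,0],[0,0,-0.24,0,0,0],[0,0,-0.24,0,0,0],[0,0,-0.24,0,0,0]],
])

```text
time_s: 9.4
position: [0.5296, 0.173, 0.0654]
tool_rot: [[0.0, 0.148, 0.989], [-0.0, 0.989, -0.148], [-1.0, 0.0, 0.0]]
ft_force: [-0.2, 0.3, -5.3]
grip_width: 0.0135
```

Emit:
arm_command([
  [[0,0,-0.06,0,0,0],[0,0,-0.12,0,0,0],[0,0,-0.12,0,0,0],[0,0,-0.12,0,0,0]],
])

```text
time_s: 9.8
position: [0.5266, 0.1735, 0.0655]
tool_rot: [[0.0, 0.148, 0.989], [-0.0, 0.989, -0.148], [-1.0, -0.0, 0.0]]
ft_force: [0.3, -0.3, -5.8]
grip_width: 0.0134
```

Emit:
arm_command([
  [[0.015,0,-0.04,0,0,0],[0.02,0,-0.08,0,0,0],[0.02,0,-0.12,0,0,0],[0.02,0,-0.12,0,0,0],[0.02,0,-0.12,0,0,0]],
])

```text
time_s: 10.3
position: [0.5237, 0.1739, 0.0651]
tool_rot: [[0.0, 0.148, 0.989], [-0.0, 0.989, -0.148], [-1.0, -0.0, 0.0]]
ft_force: [0.1, -0.3, -2.5]
grip_width: 0.0134
```

Emit:
arm_command([
  [[0,0,-0.04,0,0,0],[0,0,-0.08,0,0,0],[0,0,-0.08,0,0,0],[0,0,-0.08,0,0,0]],
])

```text
time_s: 10.7
position: [0.522, 0.1741, 0.0651]
tool_rot: [[0.001, 0.148, 0.989], [-0.0, 0.989, -0.148], [-1.0, -0.0, 0.001]]
ft_force: [2.9, -2.7, -0.5]
grip_width: 0.0131
```

Emit:
arm_command([
  [[0,-0.006,0,0,0,0],[0,-0.012,0,0,0,0],[0,-0.012,0,0,0,0],[0,-0.012,0,0,0,0]],
])

```text
time_s: 11.1
position: [0.5218, 0.174, 0.0651]
tool_rot: [[0.001, 0.148, 0.989], [0.0, 0.989, -0.148], [-1.0, 0.0, 0.001]]
ft_force: [3.7, 0.5, 0.7]
grip_width: 0.0135
```

Emit:
arm_command([
  [[0,0,-0.02,0,0,0],[0,0,-0.04,0,0,0],[0,0,-0.04,0,0,0],[0,0,-0.04,0,0,0]],
])

```text
time_s: 11.5
position: [0.5207, 0.1741, 0.0651]
tool_rot: [[0.0, 0.148, 0.989], [0.0, 0.989, -0.148], [-1.0, 0.0, 0.0]]
ft_force: [3.4, -1.1, 1.3]
grip_width: 0.0135
```

Emit:
arm_command([
  [[0,-0.004,-0.02,0,0,0],[0,-0.004,-0.04,0,0,0],[0,-0.004,-0.04,0,0,0],[0,-0.004,-0.04,0,0,0]],
])

```text
time_s: 11.9
position: [0.52, 0.1742, 0.0651]
tool_rot: [[0.001, 0.148, 0.989], [0.0, 0.989, -0.148], [-1.0, 0.0, 0.001]]
ft_force: [4.7, -0.8, 0.8]
grip_width: 0.0128
```

Emit:
arm_command([
  [[0,-0.004,-0.02,0,0,0],[0,-0.004,-0.04,0,0,0],[0,-0.004,-0.04,0,0,0],[0,-0.004,-0.04,0,0,0]],
])

```text
time_s: 12.3
position: [0.5199, 0.1741, 0.0651]
tool_rot: [[0.003, 0.148, 0.989], [0.0, 0.989, -0.148], [-1.0, 0.001, 0.003]]
ft_force: [10.4, -0.4, -2.0]
grip_width: 0.013
```

Emit:
arm_command([
  [[0,0,-0.03,0,0,0],[0,0,-0.05,0,0,0],[0,0,-0.05,0,0,0],[0,0,-0.05,0,0,0]],
])

```text
time_s: 12.7
position: [0.5199, 0.1741, 0.0651]
tool_rot: [[0.006, 0.148, 0.989], [0.0, 0.989, -0.148], [-1.0, 0.001, 0.006]]
ft_force: [15.5, -1.6, -6.7]
grip_width: 0.0135
```

Emit:
arm_command([
  [[0,0,0,0,0,0],[0,0,0.08,0,0,0],[0,0,0.08,0,0,0],[0,0,0.08,0,0,0],[0,0,0.08,0,0,0]],
], jaw=0.5)

```text
time_s: 13.2
position: [0.519, 0.1741, 0.0649]
tool_rot: [[-0.001, 0.148, 0.989], [0.0, 0.989, -0.148], [-1.0, -0.0, -0.001]]
ft_force: [-0.1, -0.2, 0.8]
grip_width: 0.043
```

Emit:
arm_command([
  [[0,0,0,0,0,0],[0,0,0,0,0,0],[0,0,0,0,0,0],[0,0,0,0,0,0],[0,0,0,0,0,0],[0,0,0,0,0,0]],
], jaw=1)

```text
time_s: 13.8
position: [0.5193, 0.1743, 0.065]
tool_rot: [[0.0, 0.148, 0.989], [0.0, 0.989, -0.148], [-1.0, 0.0, 0.0]]
ft_force: [-0.4, 3.2, 4.0]
grip_width: 0.0132
```

Emit:
arm_command([
  [[0,0,-0.04,0,0,0],[0,0,-0.08,0,0,0],[0,0,-0.1,0,0,0],[0,0,-0.1,0,0,0],[0,0,-0.1,0,0,0]],
])

```text
time_s: 14.3
position: [0.5193, 0.1742, 0.0651]
tool_rot: [[0.006, 0.148, 0.989], [0.0, 0.989, -0.148], [-1.0, 0.001, 0.005]]
ft_force: [10.5, 1.9, -5.4]
grip_width: 0.013
```

Emit:
arm_command([
  [[0,0,-0.04,0,0,0],[0,0,-0.08,0,0,0],[0,0,-0.08,0,0,0],[0,0,-0.08,0,0,0],[0,0,-0.08,0,0,0]],
])

```text
time_s: 14.8
position: [0.5192, 0.1742, 0.0651]
tool_rot: [[0.01, 0.149, 0.989], [0.0, 0.989, -0.149], [-1.0, 0.002, 0.01]]
ft_force: [20.1, 0.3, -11.2]
grip_width: 0.0131
```

Emit:
arm_command([
  [[0,0,0,0,0,0],[0,0,0.16,0,0,0],[0,0,0.16,0,0,0],[0,0,0.16,0,0,0],[0,0,0.16,0,0,0]],
], jaw=0)

```text
time_s: 15.3
position: [0.5187, 0.1741, 0.0649]
tool_rot: [[-0.0, 0.148, 0.989], [-0.0, 0.989, -0.148], [-1.0, -0.0, -0.0]]
ft_force: [-0.3, -0.4, -0.3]
grip_width: 0.0837
```

Emit:
arm_command([
  [[-1,0,0,0,0,0],[-3,0,0,0,0,0],[-5,0,0,0,0,0],[-5.4,0,0,0,0,0],[-5.4,0,0,0,0,0],[-5.4,0,0,0,0,0],[-5.4,0,0,0,0,0]],
])

```text
time_s: 16.0
position: [0.5182, 0.174, 0.1981]
tool_rot: [[-0.004, 0.148, 0.989], [-0.0, 0.989, -0.148], [-1.0, -0.001, -0.004]]
ft_force: [0.1, -0.3, -0.0]
grip_width: 0.0854
```

```bash
python3 -c "
from h import *
chain()
d=grab('wrist','w3.npz');crop(d,0,0,512,384,1.56,'pics/w3.png')"
```

```text
t 16.0 p [0.5182 0.174  0.1981] F [ 0.1 -0.3 -0. ] w 0.0854
```

View pics/w3.png

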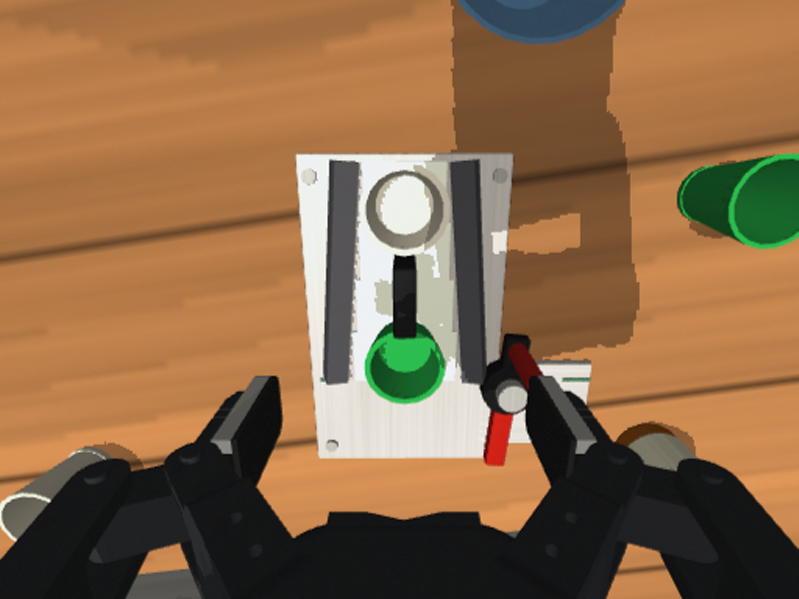

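```bash
python3 -c "
from h import *
chain(([.5852,.2453,.15],81.5),([.5852,.2453,.071],81.5));print(sensors.observe()['q'].round(0))"
```

```text
t 16.05 p [0.5183 0.174  0.1982] F [-0.8 -0.2  0.1] w 0.0856
[1.919, 3.216, 2.23, -0.002, -0.031, 0.008]
[3.16, 0.0, 0.0, 0.0, 0.0, 0.0]
[  6.  24.  80.  -0.  75. -75.]
```

Emit:
arm_command([
  [[0.5,1,0.7,0,0,0],[1,2,1.4,0,0,0],[1.5,3,2.1,0,0,0],[1.92,3.22,2.23,0,0,0],[1.92,3.22,2.23,0,0,0],[1.92,3.22,2.23,0,0,0],[1.92,3.22,2.23,0,0,0]],
], jaw=0.5, newtons=20)

```text
time_s: 16.75
position: [0.5856, 0.2448, 0.1527]
tool_rot: [[0.001, 0.149, 0.989], [-0.0, 0.989, -0.149], [-1.0, 0.0, 0.001]]
ft_force: [-0.8, -0.2, 0.5]
grip_width: 0.0429
```

Emit:
arm_command([
  [[1,0,0,0,0,0],[2,0,0,0,0,0],[3,0,0,0,0,0],[3.16,0,0,0,0,0],[3.16,0,0,0,0,0],[3.16,0,0,0,0,0]],
])

```text
time_s: 17.35
position: [0.5866, 0.2455, 0.0747]
tool_rot: [[0.003, 0.148, 0.989], [0.001, 0.989, -0.148], [-1.0, 0.001, 0.003]]
ft_force: [-0.4, -0.3, -0.2]
grip_width: 0.0426
```

Emit:
arm_command([
  [[0,0,0,0,0,0],[0,0,0,0,0,0],[0,0,0,0,0,0],[0,0,0,0,0,0],[0,0,0,0,0,0],[0,0,0,0,0,0]],
], jaw=1)

```text
time_s: 17.95
position: [0.5862, 0.2458, 0.074]
tool_rot: [[0.002, 0.148, 0.989], [0.001, 0.989, -0.148], [-1.0, 0.001, 0.001]]
ft_force: [-1.6, 0.9, 7.7]
grip_width: 0.0131
```

Emit:
arm_command([
  [[-0.04,0.21,0.02,0,0,0],[-0.04,0.42,0.07,0,0,0],[-0.04,0.62,0.15,0,0,0],[-0.04,0.8,0.26,0,0,0],[-0.04,0.96,0.4,0,0,0],[-0.04,1.1,0.56,0,0,0],[-0.04,1.21,0.74,0,0,0],[-0.04,1.29,0.94,0,0,0],[-0.04,1.34,1.15,0,0,0],[-0.04,1.36,1.36,0,0,0]],
])

```text
time_s: 18.95
position: [0.6235, 0.2738, 0.0737]
tool_rot: [[-0.004, 0.148, 0.989], [-0.001, 0.989, -0.148], [-1.0, -0.002, -0.003]]
ft_force: [-6.0, -0.8, 3.4]
grip_width: 0.0135
```

Emit:
arm_command([
  [[0,0,0,0,0,0],[0,0,0,0,0,0],[0,0,0,0,0,0]],
])

```text
time_s: 19.25
position: [0.6241, 0.2738, 0.0738]
tool_rot: [[-0.001, 0.148, 0.989], [-0.001, 0.989, -0.148], [-1.0, -0.001, -0.001]]
ft_force: [-4.2, -2.9, 0.5]
grip_width: 0.0134
```

Emit:
arm_command([
  [[0,0,0,0,0,0],[0,0,0,0,0,0],[0,0,0,0,0,0],[0,0,0,0,0,0]],
], jaw=0.5)

```text
time_s: 19.65
position: [0.6247, 0.2742, 0.074]
tool_rot: [[0.001, 0.148, 0.989], [0.0, 0.989, -0.148], [-1.0, 0.0, 0.0]]
ft_force: [0.0, 0.2, 0.8]
grip_width: 0.0428
```

Emit:
arm_command([
  [[-1,0,0,0,0,0],[-3,0,0,0,0,0],[-5,-1,-1,0,0,0],[-6,-2.5,-2.5,0,0,0],[-6,-4,-4,0,0,0],[-6,-4,-4,0,0,0],[-6,-4,-4,0,0,0],[-6,-4,-4,0,0,0]],
])

```text
time_s: 20.45
position: [0.5115, 0.1902, 0.2243]
tool_rot: [[0.001, 0.148, 0.989], [0.0, 0.989, -0.148], [-1.0, 0.001, 0.001]]
ft_force: [-0.2, -0.8, 0.8]
grip_width: 0.0424
```

```bash
python3 -c "
from h import *
chain()
d=grab('wrist','w4.npz');crop(d,0,0,512,384,1.56,'pics/w4.png')"
```

```text
t 20.45 p [0.5115 0.1902 0.2243] F [-0.2 -0.8  0.8] w 0.0424
```

View pics/w4.png

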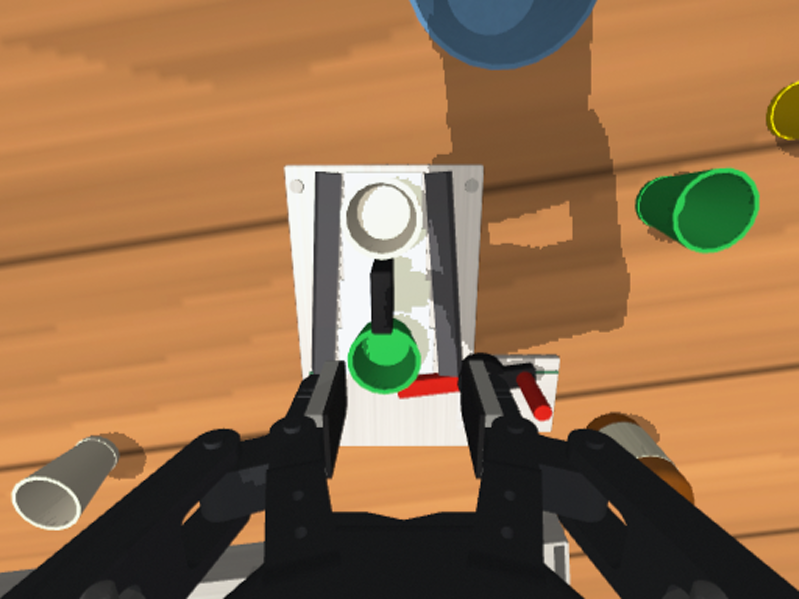

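```bash
python3 - <<'E'
from h import *
d=dict(np.load('w4.npz'))
W=np.array([.52,.1742,0]);R=Rz(np.radians(171.5))
def loc(u,v,z,k=1.56): return (R.T@(onz(d,(u+.5)/k-.5,(v+.5)/k-.5,z)-W)*1000).round(1)
for z in (.015,.02,.026): print(z,"tongue tip",loc(400,390,z),"root",loc(455,381,z))
print("pin top",loc(542,411,.08),"pin base",loc(524,378,.036),"outer mark",loc(545,372,.01),"inner mark",loc(304,374,.01),"axis guess",loc(483,370,.03))
print("tail L",loc(330,373,.026), "fin top ctr",loc(382,300,.081))
t=get_image("top");s=get_image("scene")
np.savez("t2.npz",**t);np.savez("s2.npz",**s)
a=cv2.resize(t["img"][135:190,165:245],None,fx=7,fy=7,interpolation=2)
b=cv2.resize(s["img"][215:310,220:310],None,fx=385/95,fy=385/95,interpolation=2)
print(a.shape,b.shape);h=min(a.shape[0],b.shape[0]);cv2.imwrite("pics/c2.png",np.hstack([a[:h,:430],b[:h]])[:,:,::-1])
E
```

```text
0.015 tongue tip [-102.7  -11.8   15. ] root [-93.9 -59.4  15. ]
0.02 tongue tip [-99.7 -11.9  20. ] root [-91.1 -58.7  20. ]
0.026 tongue tip [-96.2 -11.9  26. ] root [-87.7 -57.9  26. ]
pin top [ -81.3 -113.2   80. ] pin base [ -79.4 -112.1   36. ] outer mark [ -88.1 -138.2   10. ] inner mark [-89.7  71.9  10. ] axis guess [-75.4 -79.9  30. ]
tail L [-80.1  46.1  26. ] fin top ctr [ 2.5 -1.  81. ]
(385, 560, 3) (385, 365, 3)
```

View pics/c2.png

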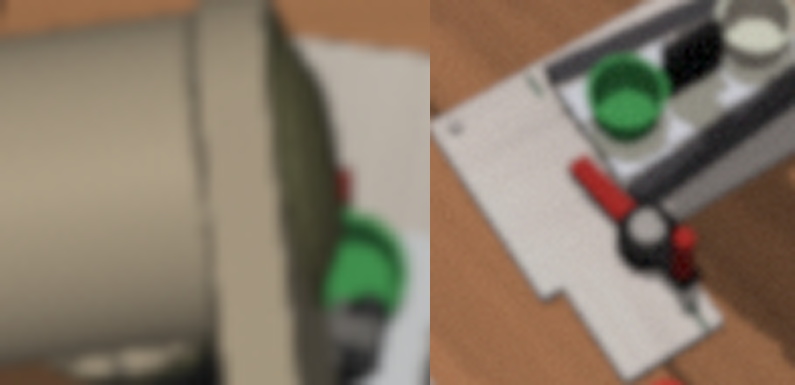

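```bash
python3 -c "
from h import *
chain(([.6238,.2739,.16],-8.5),([.6238,.2739,.073],-8.5))"
```

```text
t 20.6 p [0.5117 0.1905 0.2234] F [-0.4  0.4 -1.7] w 0.0428
[2.534, 3.961, 3.944, 15.003, -0.002, 0.002]
[3.48, 0.0, 0.0, 0.0, 0.0, 0.0]
```

Emit:
arm_command([
  [[0,1,1,1.4,0,0],[0,2,2,2.8,0,0],[0,3,3,4.2,0,0],[0,3.96,3.94,5.6,0,0],[0,3.96,3.94,7,0,0],[0,3.96,3.94,8,0,0],[0,3.96,3.94,8,0,0],[0,3.96,3.94,8,0,0]],
])

```text
time_s: 21.4
position: [0.6231, 0.2736, 0.2233]
tool_rot: [[-0.001, 0.832, 0.554], [-0.0, 0.554, -0.832], [-1.0, -0.001, -0.0]]
ft_force: [0.4, -0.7, -0.2]
grip_width: 0.0427
```

Emit:
arm_command([
  [[0,0,0,1.4,0,0],[0,0,0,2.8,0,0],[1,0,0,4.2,0,0],[2,0,0,5.6,0,0],[2.53,0,0,7,0,0],[2.53,0,0,7,0,0],[2.53,0,0,7,0,0],[2.53,0,0,7,0,0]],
])

```text
time_s: 22.2
position: [0.6234, 0.2735, 0.162]
tool_rot: [[0.002, 0.99, -0.144], [0.001, -0.144, -0.99], [-1.0, 0.002, -0.001]]
ft_force: [0.1, 0.3, 0.3]
grip_width: 0.0429
```

```bash
python3 -c "
from h import *
chain(([.6238,.2739,.074],-8.5))"
```

```text
t 22.2 p [0.6234 0.2735 0.162 ] F [0.1 0.3 0.3] w 0.0429
[3.52, 0.005, -0.016, 0.033, -0.008, -0.02]
```

Emit:
arm_command([
  [[1,0,0,0,0,0],[2,0,0,0,0,0],[3,0,0,0,0,0],[3.5,0,0,0,0,0],[3.5,0,0,0,0,0],[3.5,0,0,0,0,0]],
])

```text
time_s: 22.8
position: [0.6236, 0.2735, 0.0746]
tool_rot: [[0.002, 0.989, -0.147], [0.001, -0.147, -0.989], [-1.0, 0.002, -0.001]]
ft_force: [-0.1, 1.2, 0.6]
grip_width: 0.0427
```

Emit:
arm_command([
  [[0,0,0,0,0,0],[0,0,0,0,0,0],[0,0,0,0,0,0],[0,0,0,0,0,0],[0,0,0,0,0,0],[0,0,0,0,0,0]],
], jaw=1)

```text
time_s: 23.4
position: [0.6231, 0.2737, 0.0745]
tool_rot: [[0.001, 0.989, -0.148], [0.001, -0.148, -0.989], [-1.0, 0.001, -0.001]]
ft_force: [-2.9, 1.9, 5.8]
grip_width: 0.0134
```

Emit:
arm_command([
  [[0,0.03,0,0,0,0],[0,0.03,0,0,0,0],[0,0.03,0,0,0,0]],
])

```text
time_s: 23.7
position: [0.6235, 0.2737, 0.0744]
tool_rot: [[0.001, 0.989, -0.148], [0.001, -0.148, -0.989], [-1.0, 0.001, -0.001]]
ft_force: [-4.2, 1.6, 6.1]
grip_width: 0.0133
```

Emit:
arm_command([
  [[0,0,0,0,0,0],[0,0,0,0,0,0],[0,0,0,0,0,0],[0,0,0,0,0,0]],
], jaw=0.5)

```text
time_s: 24.1
position: [0.6238, 0.2731, 0.0731]
tool_rot: [[-0.0, 0.989, -0.148], [-0.0, -0.148, -0.989], [-1.0, 0.0, 0.0]]
ft_force: [-0.4, 0.5, 0.2]
grip_width: 0.0427
```

Emit:
arm_command([
  [[-1,0,0,0,0,0],[-3,0,0,0,0,0],[-5,0,0,0,0,0],[-5,0,0,-1.4,0,0],[-5,0,0,-2.8,0,0],[-5,0,0,-4.2,0,0],[-5,0,0,-5.6,0,0],[-5,0,0,-7,0,0],[-5,0,0,-7,0,0],[-5,0,0,-7,0,0]],
], jaw=0)

```text
time_s: 25.1
position: [0.6237, 0.2732, 0.1981]
tool_rot: [[-0.0, 0.836, 0.548], [-0.0, 0.548, -0.836], [-1.0, -0.0, 0.0]]
ft_force: [0.0, -0.7, -0.5]
grip_width: 0.0851
```

```bash
cat >> h.py <<'E'
def hull(d,x,y,z0=0):
    a=np.linspace(0,2*np.pi,40);P=[proj(d,[x+r*np.cos(t),y+r*np.sin(t),z0+z]) for r,z in ((.0275,.064),(.019,0)) for t in a]
    return cv2.convexHull(np.array(P,np.float32)).reshape(-1,2)
def cmask(img,col):
    h=cv2.cvtColor(img,cv2.COLOR_RGB2HSV)
    return cv2.inRange(h,(50,110,25),(85,255,255)) if col=="g" else cv2.inRange(h,(0,0,70),(180,75,255))
def locate(d,col,x0,win=.06):
    m=cmask(np.ascontiguousarray(d["img"]),col);K=4
    u,v=proj(d,[*x0,.03]).round().astype(int);sz=int(d["fx"]*win/.35) if d["fx"]<300 else 32
    if not(0<=u<512 and 0<=v<384): return None
    a,b=max(u-sz,0),max(v-sz,0);M=cv2.resize(m[b:v+sz,a:u+sz],None,fx=K,fy=K,interpolation=1)>127
    def iou(p):
        c=np.zeros(M.shape,np.uint8);H=(hull(d,*p)-[a,b]+.5)*K-.5
        cv2.fillConvexPoly(c,(H*16).round().astype(np.int32),1,shift=4);c=c>0
        return (c&M).sum()/max((c|M&cv2.dilate(c.astype(np.uint8),np.ones((15,15))).astype(bool)).sum(),1)
    best=max(((iou((x0[0]+i,x0[1]+j)),x0[0]+i,x0[1]+j) for i in np.arange(-.04,.041,.008) for j in np.arange(-.04,.041,.008)))
    for st in (.004,.002,.001,.0005):
        best=max([(iou((best[1]+i*st,best[2]+j*st)),best[1]+i*st,best[2]+j*st) for i in (-2,-1,0,1,2) for j in (-2,-1,0,1,2)])
    return np.round(best,4)
CUPS={"wA":("w",(.653,-.13)),"wB":("w",(.538,-.298)),"gR":("g",(.420,-.291)),"gL":("g",(.494,.389))}
E
python3 - <<'E'
from h import *
chain()
I={n:get_image(n) for n in("wrist","scene","top")}
for n,(c,x) in CUPS.items(): print(n,{k:locate(d,c,x) for k,d in I.items()})
d=I["wrist"];np.savez("w5.npz",**d);crop(d,0,0,512,384,1.56,'pics/w5.png')
E
```

```text
t 25.1 p [0.6237 0.2732 0.1981] F [ 0.  -0.7 -0.5] w 0.0851
wA {'wrist': None, 'scene': array([ 0.9253,  0.6535, -0.1305]), 'top': array([ 0.9298,  0.657 , -0.1275])}
wB {'wrist': None, 'scene': array([ 0.9252,  0.536 , -0.303 ]), 'top': array([ 0.9536,  0.539 , -0.3   ])}
gR {'wrist': None, 'scene': array([ 0.7428,  0.416 , -0.297 ]), 'top': array([ 0.8043,  0.421 , -0.2925])}
gL {'wrist': None, 'scene': array([0.8475, 0.4925, 0.393 ]), 'top': array([0.   , 0.549, 0.444])}
```

View pics/w5.png

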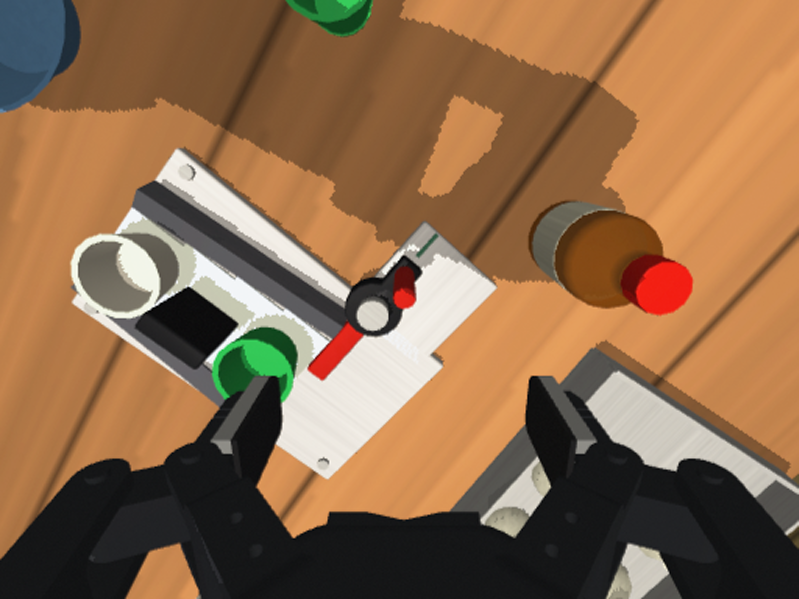

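```bash
python3 - <<'E'
from h import *
d=dict(np.load('w5.npz'))
W=np.array([.52,.1742,0]);R=Rz(np.radians(171.5))
def loc(u,v,z,k=1.56): return (R.T@(onz(d,(u+.5)/k-.5,(v+.5)/k-.5,z)-W)*1000).round(1)
print("tongue",loc(318,373,.024),loc(350,331,.024),"edge",loc(329,375,.024),loc(361,334,.024),"pin top",loc(405,298,.08),"pin base",loc(408,265,.038),"mark",loc(428,243,.01),"axis",loc(373,315,.03))
chain(([.494,.391,.20],81.5))
E
```

```text
tongue [-90.6 -11.7  24. ] [-86.7 -54.8  24. ] edge [-98.  -15.9  24. ] [-94.4 -58.4  24. ] pin top [ -87.4 -114.9   80. ] pin base [ -82.8 -123.3   38. ] mark [ -87.5 -140.2   10. ] axis [-90.1 -77.8  30. ]
t 25.25 p [0.6237 0.2732 0.1982] F [-0.4 -0.1 -0.3] w 0.0853
[-0.074, -1.741, -6.788, -8.024, -0.0, 0.001]
```

Emit:
arm_command([
  [[0,-0.4,-1.5,-1.4,0,0],[0,-0.8,-3,-2.8,0,0],[0,-1.2,-4.5,-4.2,0,0],[0,-1.6,-6,-5.6,0,0],[0,-1.74,-6.79,-7,0,0],[0,-1.74,-6.79,-8.02,0,0],[0,-1.74,-6.79,-8.02,0,0],[0,-1.74,-6.79,-8.02,0,0],[0,-1.74,-6.79,-8.02,0,0]],
])

```text
time_s: 26.15
position: [0.4941, 0.3904, 0.1981]
tool_rot: [[-0.0, 0.149, 0.989], [-0.0, 0.989, -0.149], [-1.0, -0.0, -0.0]]
ft_force: [0.4, 0.1, -0.4]
grip_width: 0.0852
```

```bash
python3 - <<'E'
from h import *
d=dict(np.load('w5.npz'))
W=np.array([.52,.1742,0]);R=Rz(np.radians(171.5))
def loc(u,v,z,k=1.56): return (R.T@(onz(d,(u+.5)/k-.5,(v+.5)/k-.5,z)-W)*1000).round(1)
print("ear far edge",loc(495,286,.01),loc(441,356,.01),"base far edge",loc(441,362,.01),loc(331,477,.01),"marks",loc(437,236,.01),loc(418,254,.01))
chain(([.494,.391,.20],81.5))
I={n:get_image(n) for n in("wrist","scene","top")}
for n in("gL",): print(n,{k:locate(d,*CUPS[n]) for k,d in I.items()})
a=cv2.resize(I["top"]["img"][135:190,165:245],None,fx=6,fy=6,interpolation=2)
s=I["scene"];b=cv2.resize(s["img"][225:310,225:310],None,fx=330/85,fy=330/85,interpolation=2)
for k,dd in I.items(): np.savez("v6"+k,**dd)
w=cv2.resize(I["wrist"]["img"],None,fx=.6,fy=.6,interpolation=3)
o=np.zeros((570,810,3),np.uint8);o[:330,:480]=a;o[:330,480:810]=b[:330,:330];o[335:335+w.shape[0],:w.shape[1]]=w
cv2.imwrite("pics/c6.png",o[:,:800,::-1])
E
```

```text
ear far edge [-147.1 -149.7   10. ] [-156.6  -80.6   10. ] base far edge [-160.2  -76.8   10. ] [-165.    68.8   10. ] marks [ -88.9 -148.3   10. ] [ -87.6 -129.3   10. ]
t 26.15 p [0.4941 0.3904 0.1981] F [ 0.4  0.1 -0.4] w 0.0852
[-0.075, 0.025, -0.01, -0.015, -0.0, 0.001]
gL {'wrist': array([0.9561, 0.4955, 0.396 ]), 'scene': array([0.7943, 0.4935, 0.395 ]), 'top': array([0.4285, 0.4965, 0.394 ])}
```

View pics/c6.png

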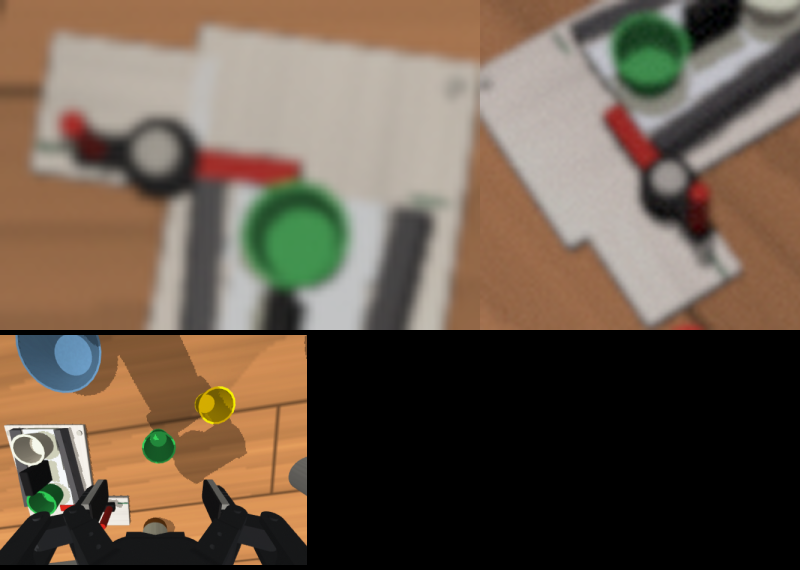

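```bash
python3 - <<'E'
from h import *
W=np.array([.52,.1742,0]);R=Rz(np.radians(171.6))
ax=W+R@[-.088,-.080,0]
for f in("w5.npz","v6top.npz","v6scene.npz","w4.npz","t2.npz","top0.npz","scene0.npz","w2.npz"):
    d=dict(np.load(f));img=d["img"].astype(int)
    m=(img[...,0]>90)&(img[...,0]>2.2*img[...,1])&(img[...,0]>2.2*img[...,2])
    v,u=np.nonzero(m);
    L=np.array([R.T@(onz(d,a,b,.024)-W) for a,b in zip(u,v)])*1000
    wt=(img[v,u,0]-np.maximum(img[v,u,1],img[v,u,2])).astype(float)
    if f in("top0.npz","scene0.npz","w2.npz"): k=(L[:,0]<-112)&(L[:,0]>-160)&(abs(L[:,1]+80)<25)
    else: k=(L[:,1]>-56)&(L[:,1]<0)&(abs(L[:,0]+90)<25)
    if k.sum()<8: print(f,k.sum());continue
    L=L[k];w=wt[k];c=np.average(L,0,w);C=np.cov((L-c)[:,:2].T,aweights=w);e=np.linalg.eigh(C);v1=e[1][:,1]
    if v1[1]<0 and abs(v1[1])>.7: v1=-v1
    if abs(v1[0])>.7 and v1[0]>0: v1=-v1
    print(f,k.sum(),"centre",c.round(1),"theta from dir",np.degrees(np.arctan2(v1[1],-v1[0])).round(1),"from axis",np.degrees(np.arctan2(c[1]+80,-(c[0]+88))).round(1),e[0].round(1))
E
```

```text
w5.npz 480 centre [-88.7 -32.9  24. ] theta from dir 89.0 from axis 89.1 [ 18.3 184.6]
v6top.npz 45 centre [-88.8 -35.9  24. ] theta from dir 85.2 from axis 89.0 [  8.1 152.5]
v6scene.npz 81 centre [-87.8 -33.5  24. ] theta from dir 87.8 from axis 90.2 [ 14.2 181.5]
w4.npz 351 centre [-93.9 -35.4  24. ] theta from dir 76.6 from axis 82.5 [ 20.8 144.6]
t2.npz 0
top0.npz 50 centre [-135.3  -74.8   24. ] theta from dir 4.3 from axis 6.3 [  9.4 178.8]
scene0.npz 78 centre [-134.1  -75.    24. ] theta from dir 4.4 from axis 6.2 [ 11.9 165.3]
w2.npz 820 centre [-134.1  -76.2   24. ] theta from dir 5.1 from axis 4.7 [ 19.3 200. ]
```

```bash
python3 - <<'E'
from h import *
W=np.array([.52,.1742,0]);R=Rz(np.radians(171.5));print("green",W+R@[-.052,0,0],"white",W+R@[.052,0,0])
chain(([.4953,.3955,.110],81.5),([.4953,.3955,.058],81.5),([.4953,.3955,.19],81.5))
E
```

```text
green [0.57142882 0.16651391 0.        ] white [0.46857118 0.18188609 0.        ]
t 26.3 p [0.4941 0.3904 0.1981] F [-0.2  0.  -0.7] w 0.086
[3.524, 0.207, 0.019, 0.0, -0.0, 0.0]
[2.08, 0.0, 0.0, 0.0, 0.0, 0.0]
[-5.28, 0.0, 0.0, 0.0, 0.0, 0.0]
```

Emit:
arm_command([
  [[1.2,0.21,0.02,0,0,0],[2.4,0.21,0.02,0,0,0],[3.5,0.21,0.02,0,0,0],[4.6,0.21,0.02,0,0,0],[5.4,0.21,0.02,0,0,0],[5.6,0.21,0.02,0,0,0],[5.6,0.21,0.02,0,0,0],[5.6,0.21,0.02,0,0,0]],
])

```text
time_s: 27.1
position: [0.4956, 0.3961, 0.0594]
tool_rot: [[0.002, 0.146, 0.989], [0.001, 0.989, -0.146], [-1.0, 0.001, 0.002]]
ft_force: [-0.2, -0.9, 0.6]
grip_width: 0.0851
```

Emit:
arm_command([
  [[0,0,0,0,0,0],[0,0,0,0,0,0],[0,0,0,0,0,0],[0,0,0,0,0,0],[0,0,0,0,0,0]],
], jaw=1, newtons=20)

```text
time_s: 27.6
position: [0.4953, 0.3961, 0.0595]
tool_rot: [[0.002, 0.146, 0.989], [0.001, 0.989, -0.146], [-1.0, 0.001, 0.001]]
ft_force: [-0.2, -1.6, 5.5]
grip_width: 0.0535
```

Emit:
arm_command([
  [[-0.5,0,0,0,0,0],[-1.5,0,0,0,0,0],[-3,0,0,0,0,0],[-4.5,0,0,0,0,0],[-5.4,0,0,0,0,0],[-5.4,0,0,0,0,0],[-5.4,0,0,0,0,0],[-5.4,0,0,0,0,0]],
])

```text
time_s: 28.4
position: [0.4945, 0.3956, 0.1919]
tool_rot: [[-0.002, 0.146, 0.989], [-0.001, 0.989, -0.146], [-1.0, -0.002, -0.002]]
ft_force: [0.0, 0.1, -0.7]
grip_width: 0.0536
```

```bash
python3 - <<'E'
from h import *
chain(([.5714,.1665,.19],81.5))
d=grab("wrist","w7.npz");crop(d,0,0,512,384,1.2,"pics/w7.png")
E
```

```text
t 28.4 p [0.4945 0.3956 0.1919] F [ 0.   0.1 -0.7] w 0.0536
[0.08, -8.618, 4.381, 0.018, -0.02, 0.015]
```

View pics/w7.png

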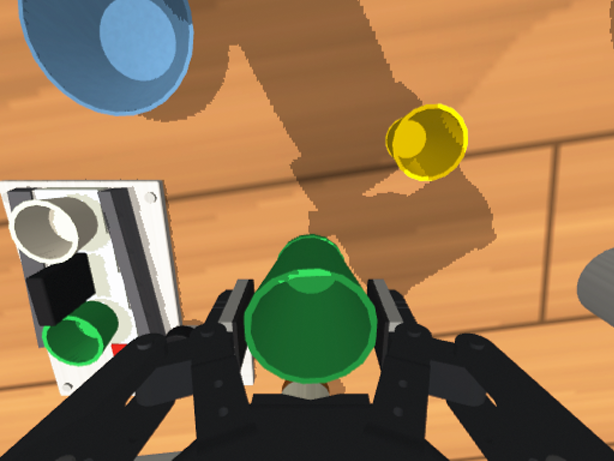

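```bash
cat >> h.py <<'E'
def locheld(d,col,p,z0):
    """held cup axis: match hull of cup with foot at z0"""
    m=cmask(np.ascontiguousarray(d["img"]),col)>0
    def iou(q):
        c=np.zeros(m.shape,np.uint8);cv2.fillConvexPoly(c,(hull(d,q[0],q[1],z0)*16).round().astype(np.int32),1,shift=4);c=c>0
        w=cv2.dilate(c.astype(np.uint8),np.ones((9,9)))>0
        return (c&m).sum()/(c|m&w).sum()
    b=(0,*p)
    for st in (.004,.002,.001,.0005):
        b=max((iou((b[1]+i*st,b[2]+j*st)),b[1]+i*st,b[2]+j*st) for i in range(-3,4) for j in range(-3,4))
    return np.round(b,4)
E
python3 - <<'E'
from h import *
d=dict(np.load("w7.npz"));o=sensors.observe()
b=locheld(d,"g",o["position"][:2],o["position"][2]-.0595);print(b, b[1:]-o["position"][:2])
x=onz(d,311/1.2,325/1.2,.196);print(x)
E
```

```text
[0.9623 0.4951 0.3956] [ 5.42133543e-04 -2.81621763e-05]
[0.49324316 0.39631411 0.196     ]
```

Emit:
arm_command([
  [[0,-1,0.5,0,0,0],[0,-2.5,1.2,0,0,0],[0,-4,2,0,0,0],[0,-5.5,2.8,0,0,0],[0,-7,3.5,0,0,0],[0,-8,4,0,0,0],[0.05,-8.62,4.38,0,0,0],[0.05,-8.62,4.38,0,0,0],[0.05,-8.62,4.38,0,0,0],[0.05,-8.62,4.38,0,0,0]],
])

```text
time_s: 29.45
position: [0.5714, 0.168, 0.1917]
tool_rot: [[-0.001, 0.144, 0.99], [0.0, 0.99, -0.144], [-1.0, 0.0, -0.001]]
ft_force: [0.2, -0.1, -0.4]
grip_width: 0.0533
```

```bash
python3 - <<'E'
from h import *
chain(([.5714,.1665,.098],81.5))
d=grab("wrist","w8.npz")
o=sensors.observe();b=locheld(d,"g",o["position"][:2],o["position"][2]-.0595);print(b, b[1:]-o["position"][:2])
crop(d,0,0,512,384,1.2,"pics/w8.png")
E
```

```text
t 29.45 p [0.5714 0.168  0.1917] F [ 0.2 -0.1 -0.4] w 0.0533
[3.748, -0.059, 0.01, 0.032, -0.006, -0.001]
[0.938  0.5709 0.168 ] [-5.28902328e-04  2.26250140e-05]
```

Emit:
arm_command([
  [[1,-0.06,0.01,0.03,0,0],[2,-0.06,0.01,0.03,0,0],[2.8,-0.06,0.01,0.03,0,0],[3.3,-0.06,0.01,0.03,0,0],[3.6,-0.06,0.01,0.03,0,0],[3.72,-0.06,0.01,0.03,0,0],[3.72,-0.06,0.01,0.03,0,0],[3.72,-0.06,0.01,0.03,0,0]],
])

```text
time_s: 30.3
position: [0.5722, 0.1654, 0.0997]
tool_rot: [[0.001, 0.149, 0.989], [0.0, 0.989, -0.149], [-1.0, 0.0, 0.001]]
ft_force: [-0.1, 0.1, -1.0]
grip_width: 0.0538
```

Emit:
arm_command([
  [[0.04,0,0,0,0,0],[0.08,0,0,0,0,0],[0.12,0,0,0,0,0],[0.16,0,0,0,0,0],[0.16,0,0,0,0,0],[0.16,0,0,0,0,0]],
])

```text
time_s: 30.9
position: [0.5721, 0.1655, 0.0951]
tool_rot: [[0.001, 0.149, 0.989], [0.001, 0.989, -0.149], [-1.0, 0.001, 0.001]]
ft_force: [0.5, 4.3, 1.8]
grip_width: 0.0533
```

Emit:
arm_command([
  [[0,0.04,-0.02,0,0,0],[0.04,0.05,-0.02,0,0,0],[0.08,0.05,-0.02,0,0,0],[0.08,0.05,-0.02,0,0,0],[0.08,0.05,-0.02,0,0,0]],
])

```text
time_s: 31.4
position: [0.5715, 0.1664, 0.0927]
tool_rot: [[-0.001, 0.149, 0.989], [-0.0, 0.989, -0.149], [-1.0, -0.0, -0.001]]
ft_force: [-0.1, 1.5, 0.1]
grip_width: 0.0533
```

Emit:
arm_command([
  [[0.03,0.01,0,0,0,0],[0.05,0.01,0,0,0,0],[0.05,0.01,0,0,0,0]],
])

```text
time_s: 31.7
position: [0.5718, 0.1666, 0.092]
tool_rot: [[0.001, 0.149, 0.989], [-0.0, 0.989, -0.149], [-1.0, -0.0, 0.001]]
ft_force: [1.0, 1.0, 4.7]
grip_width: 0.0533
```

Emit:
arm_command([
  [[0,0,0,0,0,0],[0,0,0,0,0,0],[0,0,0,0,0,0],[0,0,0,0,0,0]],
], jaw=0)

```text
time_s: 32.1
position: [0.5715, 0.1667, 0.0915]
tool_rot: [[-0.0, 0.149, 0.989], [-0.0, 0.989, -0.149], [-1.0, -0.0, -0.0]]
ft_force: [0.6, -0.6, 0.6]
grip_width: 0.0855
```

Emit:
arm_command([
  [[-1,0,0,0,0,0],[-2.5,0,0,0,0,0],[-4,0,0,0,0,0],[-4.4,0,0,0,0,0],[-4.4,0,0,0,0,0],[-4.4,0,0,0,0,0]],
])

```text
time_s: 32.7
position: [0.5711, 0.1667, 0.2003]
tool_rot: [[-0.002, 0.149, 0.989], [-0.0, 0.989, -0.149], [-1.0, -0.001, -0.002]]
ft_force: [0.2, 0.2, -0.8]
grip_width: 0.0853
```

```bash
python3 - <<'E'
from h import *
I={n:get_image(n) for n in("wrist","scene","top")}
for n in("wA","wB","gR"): print(n,{k:locate(d,*CUPS[n]) for k,d in I.items() if k!="wrist"})
d=I["wrist"];o=sensors.observe();b=locheld(d,"g",(.571,.1665),.032);print("placed cup",b)
crop(d,0,0,512,384,1.2,"pics/w9.png")
chain(([.656,-.128,.20],81.5))
E
```

```text
wA {'scene': array([ 0.9227,  0.6535, -0.13  ]), 'top': array([ 0.9273,  0.657 , -0.1275])}
wB {'scene': array([ 0.9226,  0.536 , -0.303 ]), 'top': array([ 0.9508,  0.539 , -0.3   ])}
gR {'scene': array([ 0.7517,  0.416 , -0.297 ]), 'top': array([ 0.7933,  0.4215, -0.291 ])}
placed cup [0.9329 0.5705 0.167 ]
t 32.85 p [0.5712 0.1667 0.2001] F [ 0.   0.6 -0.4] w 0.0854
[-0.003, -11.151, 5.112, -0.012, -0.027, 0.007]
```

View pics/w9.png

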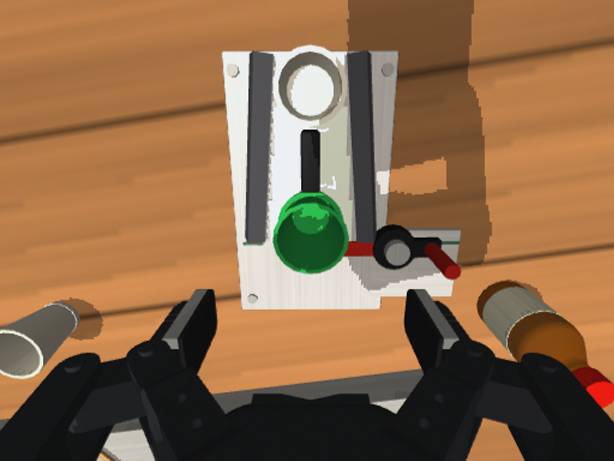

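Emit:
arm_command([
  [[0,-1.5,0.7,0,0,0],[0,-3.2,1.5,0,0,0],[0,-5,2.3,0,0,0],[0,-6.8,3.1,0,0,0],[0,-8.5,3.9,0,0,0],[0,-10,4.6,0,0,0],[0,-11.15,5.11,0,0,0],[0,-11.15,5.11,0,0,0],[0,-11.15,5.11,0,0,0],[0,-11.15,5.11,0,0,0]],
])

```text
time_s: 33.85
position: [0.6562, -0.1268, 0.2012]
tool_rot: [[-0.001, 0.148, 0.989], [0.001, 0.989, -0.148], [-1.0, 0.0, -0.001]]
ft_force: [-0.1, 0.1, 0.1]
grip_width: 0.085
```

```bash
python3 - <<'E'
from h import *
d=grab("wrist","w10.npz");b=locate(d,"w",(.655,-.128));print(b)
chain(([b[1],b[2],.058],81.5))
E
```

```text
[ 0.9687  0.6555 -0.1265]
t 33.9 p [ 0.6562 -0.1266  0.2015] F [-0.4  0.7  0.6] w 0.0859
[5.741, -0.003, -0.026, 0.002, -0.006, -0.003]
```

Emit:
arm_command([
  [[1.2,0,-0.03,0,0,0],[2.5,0,-0.03,0,0,0],[3.8,0,-0.03,0,0,0],[4.8,0,-0.03,0,0,0],[5.5,0,-0.03,0,0,0],[5.7,0,-0.03,0,0,0],[5.7,0,-0.03,0,0,0],[5.7,0,-0.03,0,0,0]],
])

```text
time_s: 34.7
position: [0.6562, -0.1275, 0.0605]
tool_rot: [[0.002, 0.148, 0.989], [-0.001, 0.989, -0.148], [-1.0, -0.0, 0.002]]
ft_force: [-0.0, 0.4, -0.1]
grip_width: 0.0853
```

Emit:
arm_command([
  [[0,0,0,0,0,0],[0,0,0,0,0,0],[0,0,0,0,0,0],[0,0,0,0,0,0],[0,0,0,0,0,0]],
], jaw=1)

```text
time_s: 35.2
position: [0.6562, -0.1279, 0.0603]
tool_rot: [[0.002, 0.149, 0.989], [-0.001, 0.989, -0.149], [-1.0, -0.0, 0.002]]
ft_force: [-0.7, 0.5, 6.4]
grip_width: 0.0533
```

Emit:
arm_command([
  [[-0.5,0,0,0,0,0],[-1.5,0,0,0,0,0],[-3,0,0,0,0,0],[-4.5,0,0,0,0,0],[-5.6,0,0,0,0,0],[-5.6,0,0,0,0,0],[-5.6,0,0,0,0,0],[-5.6,0,0,0,0,0]],
])

```text
time_s: 36.0
position: [0.6551, -0.1276, 0.1978]
tool_rot: [[-0.003, 0.149, 0.989], [0.001, 0.989, -0.149], [-1.0, 0.001, -0.003]]
ft_force: [0.7, 0.1, -0.0]
grip_width: 0.0535
```

```bash
python3 - <<'E'
from h import *
chain(([.4686,.1823,.21],81.5),([.4686,.1823,.100],81.5))
E
```

```text
t 36.0 p [ 0.6551 -0.1276  0.1978] F [ 0.7  0.1 -0. ] w 0.0535
[-0.456, 11.147, -9.227, -0.012, -0.026, -0.006]
[4.4, 0.0, 0.0, 0.0, 0.0, 0.0]
```

Emit:
arm_command([
  [[-0.4,1.3,-1.1,0,0,0],[-0.4,3,-2.5,0,0,0],[-0.4,4.7,-3.9,0,0,0],[-0.4,6.4,-5.3,0,0,0],[-0.4,8.1,-6.7,0,0,0],[-0.4,9.8,-8.1,0,0,0],[-0.4,11.15,-9.23,0,0,0],[-0.4,11.15,-9.23,0,0,0],[-0.4,11.15,-9.23,0,0,0],[-0.4,11.15,-9.23,0,0,0]],
])

```text
time_s: 37.0
position: [0.4691, 0.182, 0.2085]
tool_rot: [[-0.001, 0.148, 0.989], [-0.0, 0.989, -0.148], [-1.0, -0.001, -0.001]]
ft_force: [0.5, 0.4, -0.9]
grip_width: 0.0532
```

```bash
python3 - <<'E'
from h import *
d=grab("wrist","w11.npz")
o=sensors.observe();p=o["position"];b=locheld(d,"w",p[:2],p[2]-.0603);print(b, b[1:]-p[:2])
chain(([.4686,.1823,.102],81.5))
E
```

```text
[0.903  0.4695 0.182 ] [2.23475686e-05 5.01658680e-04]
t 37.05 p [0.4695 0.1815 0.2086] F [ 0.5 -0.3 -0.9] w 0.0536
[4.264, 0.029, -0.036, -0.017, -0.008, 0.005]
```

Emit:
arm_command([
  [[1,0.03,-0.03,0,0,0],[2,0.03,-0.03,0,0,0],[3,0.03,-0.03,0,0,0],[3.7,0.03,-0.03,0,0,0],[4.1,0.03,-0.03,0,0,0],[4.3,0.03,-0.03,0,0,0],[4.42,0.03,-0.03,0,0,0],[4.5,0.03,-0.03,0,0,0],[4.5,0.03,-0.03,0,0,0],[4.5,0.03,-0.03,0,0,0]],
])

```text
time_s: 38.05
position: [0.4686, 0.1823, 0.0972]
tool_rot: [[0.001, 0.149, 0.989], [-0.001, 0.989, -0.149], [-1.0, -0.001, 0.001]]
ft_force: [-0.7, -6.2, 0.4]
grip_width: 0.0535
```

Emit:
arm_command([
  [[0.03,0,0,0,0,0],[0.06,0,0,0,0,0],[0.06,0,0,0,0,0],[0.06,0,0,0,0,0]],
])

```text
time_s: 38.45
position: [0.4689, 0.1822, 0.0962]
tool_rot: [[0.002, 0.149, 0.989], [-0.002, 0.989, -0.149], [-1.0, -0.001, 0.002]]
ft_force: [-1.2, -7.2, 3.9]
grip_width: 0.0535
```

Emit:
arm_command([
  [[0,-0.03,0,0,0,0],[0,-0.06,0,0,0,0],[0,-0.06,0,0,0,0],[0,-0.06,0,0,0,0]],
])

```text
time_s: 38.85
position: [0.4684, 0.1816, 0.0954]
tool_rot: [[0.001, 0.149, 0.989], [-0.0, 0.989, -0.149], [-1.0, 0.0, 0.001]]
ft_force: [-0.4, -2.9, 2.5]
grip_width: 0.0536
```

Emit:
arm_command([
  [[0.04,0,0,0,0,0],[0.08,0,0,0,0,0],[0.1,0,0,0,0,0],[0.1,0,0,0,0,0],[0.1,0,0,0,0,0]],
])

```text
time_s: 39.35
position: [0.4682, 0.1814, 0.0927]
tool_rot: [[0.0, 0.149, 0.989], [-0.0, 0.989, -0.149], [-1.0, -0.0, 0.0]]
ft_force: [-0.8, -4.8, 4.7]
grip_width: 0.0536
```

Shift a little more, then release.

Emit:
arm_command([
  [[0,-0.03,0,0,0,0],[0,-0.03,0,0,0,0],[0,-0.03,0,0,0,0]],
])

```text
time_s: 39.65
position: [0.4681, 0.1811, 0.0927]
tool_rot: [[0.0, 0.149, 0.989], [0.0, 0.989, -0.149], [-1.0, 0.0, 0.0]]
ft_force: [-0.1, -0.8, 3.1]
grip_width: 0.0533
```

Emit:
arm_command([
  [[0,0,0,0,0,0],[0,0,0,0,0,0],[0,0,0,0,0,0],[0,0,0,0,0,0]],
], jaw=0)

```text
time_s: 40.05
position: [0.468, 0.1809, 0.0926]
tool_rot: [[-0.0, 0.149, 0.989], [0.0, 0.989, -0.149], [-1.0, 0.0, -0.0]]
ft_force: [0.7, 0.0, -0.3]
grip_width: 0.0853
```

Emit:
arm_command([
  [[-1,0,0,0,0,0],[-2.5,0,0,0,0,0],[-4,0,0,0,0,0],[-4.6,0,0,0,0,0],[-4.6,0,0,0,0,0],[-4.6,0,0,0,0,0]],
])

```text
time_s: 40.65
position: [0.4677, 0.1808, 0.2069]
tool_rot: [[-0.001, 0.149, 0.989], [-0.0, 0.989, -0.149], [-1.0, -0.0, -0.001]]
ft_force: [-0.8, 0.6, -0.2]
grip_width: 0.0854
```

```bash
python3 - <<'E'
from h import *
I={n:get_image(n) for n in("wrist","scene","top")}
for n in("wB","gR"): print(n,{k:locate(d,*CUPS[n]) for k,d in I.items() if k!="wrist"})
d=I["wrist"];np.savez("w12.npz",**d)
print("placed",locheld(d,"w",(.4685,.181),.032),locheld(d,"g",(.571,.1665),.032))
chain(([.539,-.299,.20],81.5))
E
```

```text
wB {'scene': array([ 0.9218,  0.536 , -0.303 ]), 'top': array([ 0.9505,  0.539 , -0.3   ])}
gR {'scene': array([ 0.7338,  0.416 , -0.297 ]), 'top': array([ 0.7921,  0.421 , -0.2925])}
placed [0.7755 0.4685 0.1815] [0.862 0.571 0.167]
t 40.8 p [0.4676 0.1808 0.2063] F [ 0.4 -0.4  0.6] w 0.0854
[0.252, -18.55, 5.686, -0.013, -0.025, 0.007]
```

Emit:
arm_command([
  [[0,-1.5,0.5,0,0,0],[0,-3.2,1,0,0,0],[0,-5,1.5,0,0,0],[0,-6.8,2.1,0,0,0],[0,-8.6,2.6,0,0,0],[0,-10.4,3.2,0,0,0],[0,-12.2,3.7,0,0,0],[0,-14,4.3,0,0,0],[0,-15.8,4.8,0,0,0],[0,-17,5.2,0,0,0]],
])

```text
time_s: 41.8
position: [0.5329, -0.2617, 0.2063]
tool_rot: [[-0.002, 0.151, 0.989], [0.001, 0.989, -0.151], [-1.0, 0.001, -0.002]]
ft_force: [0.6, 0.8, 0.5]
grip_width: 0.0855
```

Emit:
arm_command([
  [[0,-0.8,0.2,0,0,0],[0.2,-1.55,0.48,0,0,0],[0.2,-1.55,0.48,0,0,0],[0.2,-1.55,0.48,0,0,0],[0.2,-1.55,0.48,0,0,0]],
])

```text
time_s: 42.3
position: [0.5393, -0.2979, 0.2025]
tool_rot: [[-0.001, 0.148, 0.989], [0.001, 0.989, -0.148], [-1.0, 0.001, -0.001]]
ft_force: [-0.1, 0.5, -0.0]
grip_width: 0.0851
```

```bash
python3 - <<'E'
from h import *
d=grab("wrist","w13.npz");b=locate(d,"w",(.539,-.300));print(b, locate(d,"g",(.42,-.292)))
chain(([b[1],b[2],.064],81.5))
E
```

```text
[ 0.9725  0.5385 -0.298 ] [ 0.9714  0.421  -0.2925]
t 42.35 p [ 0.5394 -0.2979  0.2027] F [ 0.3  0.4 -0.5] w 0.0853
[5.549, -0.012, -0.033, -0.002, -0.003, -0.003]
```

Emit:
arm_command([
  [[1.2,0,-0.03,0,0,0],[2.5,0,-0.03,0,0,0],[3.8,0,-0.03,0,0,0],[4.8,0,-0.03,0,0,0],[5.4,0,-0.03,0,0,0],[5.52,0,-0.03,0,0,0],[5.52,0,-0.03,0,0,0],[5.52,0,-0.03,0,0,0],[5.52,0,-0.03,0,0,0]],
])

```text
time_s: 43.25
position: [0.539, -0.2989, 0.0658]
tool_rot: [[0.001, 0.149, 0.989], [-0.001, 0.989, -0.149], [-1.0, -0.001, 0.002]]
ft_force: [0.3, -0.1, -0.4]
grip_width: 0.0854
```

Emit:
arm_command([
  [[0,0,0,0,0,0],[0,0,0,0,0,0],[0,0,0,0,0,0],[0,0,0,0,0,0],[0,0,0,0,0,0]],
], jaw=1)

```text
time_s: 43.75
position: [0.5389, -0.2989, 0.0654]
tool_rot: [[0.001, 0.149, 0.989], [-0.001, 0.989, -0.149], [-1.0, -0.0, 0.001]]
ft_force: [-0.7, 1.2, 6.4]
grip_width: 0.0512
```

Emit:
arm_command([
  [[-0.5,0,0,0,0,0],[-1.5,0,0,0,0,0],[-3,0,0,0,0,0],[-4.5,0,0,0,0,0],[-6,0,0,0,0,0],[-6.6,0,0,0,0,0],[-6.6,0,0,0,0,0],[-6.6,0,0,0,0,0],[-6.6,0,0,0,0,0]],
])

```text
time_s: 44.65
position: [0.5382, -0.2985, 0.2282]
tool_rot: [[-0.002, 0.149, 0.989], [0.002, 0.989, -0.149], [-1.0, 0.001, -0.002]]
ft_force: [0.2, -0.4, -0.2]
grip_width: 0.051
```

```bash
python3 - <<'E'
from h import *
chain(([.468,.181,.23],81.5))
E
```

```text
t 44.65 p [ 0.5382 -0.2985  0.2282] F [ 0.2 -0.4 -0.2] w 0.051
[-0.031, 18.545, -5.637, -0.012, -0.023, -0.014]
```

Emit:
arm_command([
  [[0,1.3,-0.4,0,0,0],[0,3,-0.9,0,0,0],[0,4.8,-1.5,0,0,0],[0,6.6,-2,0,0,0],[0,8.4,-2.6,0,0,0],[0,10.2,-3.1,0,0,0],[0,12,-3.6,0,0,0],[0,13.8,-4.2,0,0,0],[0,15.6,-4.7,0,0,0],[0,17,-5.2,0,0,0]],
])

```text
time_s: 45.65
position: [0.4724, 0.1431, 0.2287]
tool_rot: [[-0.002, 0.148, 0.989], [0.0, 0.989, -0.148], [-1.0, -0.0, -0.002]]
ft_force: [0.3, -0.3, -0.6]
grip_width: 0.0514
```

Emit:
arm_command([
  [[0,0.8,-0.2,0,0,0],[0,1.54,-0.44,0,0,0],[0,1.54,-0.44,0,0,0],[0,1.54,-0.44,0,0,0],[0,1.54,-0.44,0,0,0]],
])

```text
time_s: 46.15
position: [0.4684, 0.1798, 0.2293]
tool_rot: [[-0.001, 0.15, 0.989], [-0.0, 0.989, -0.15], [-1.0, -0.0, -0.001]]
ft_force: [-0.6, 0.2, -0.7]
grip_width: 0.0512
```

```bash
python3 - <<'E'
from h import *
d=grab("wrist","w14.npz")
o=sensors.observe();p=o["position"]
for h in (.057,.061,.0654,.069): b=locheld(d,"w",p[:2],p[2]-h);print(h,b, b[1:]-p[:2])
crop(d,0,0,512,384,1.2,"pics/w14.png")
chain(([.468,.181,.132],81.5))
E
```

```text
0.057 [0.865  0.46   0.1777] [-0.00845009 -0.00200787]
0.061 [0.8615 0.466  0.1802] [-0.00245009  0.00049213]
0.0654 [0.889  0.4685 0.1802] [4.99094542e-05 4.92131002e-04]
0.069 [0.8947 0.471  0.1797] [ 2.54990945e-03 -7.86899792e-06]
t 46.2 p [0.4685 0.1797 0.2294] F [ 0.4 -0.3  0.1] w 0.0513
[3.895, 0.05, -0.023, -0.023, -0.006, 0.003]
```

View pics/w14.png

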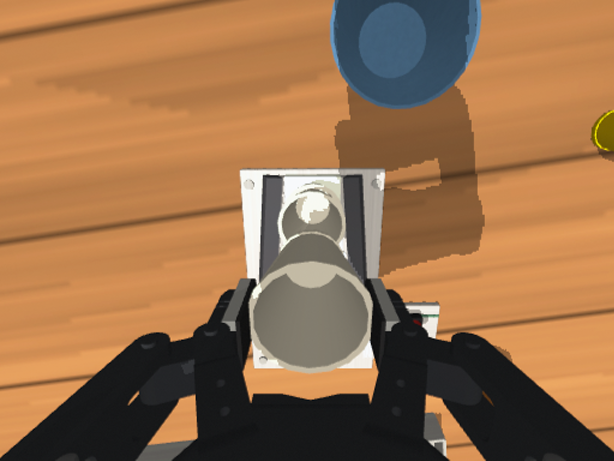

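Emit:
arm_command([
  [[1,0.05,-0.02,0,0,0],[2,0.05,-0.02,0,0,0],[2.8,0.05,-0.02,0,0,0],[3.3,0.05,-0.02,0,0,0],[3.6,0.05,-0.02,0,0,0],[3.8,0.05,-0.02,0,0,0],[3.92,0.05,-0.02,0,0,0],[3.98,0.05,-0.02,0,0,0],[3.98,0.05,-0.02,0,0,0],[3.98,0.05,-0.02,0,0,0]],
])

```text
time_s: 47.2
position: [0.4681, 0.1819, 0.1305]
tool_rot: [[0.001, 0.149, 0.989], [-0.0, 0.989, -0.149], [-1.0, 0.0, 0.001]]
ft_force: [-0.3, 0.2, -0.6]
grip_width: 0.0513
```

Emit:
arm_command([
  [[0,0,0,0,0,0],[0,0,0,0,0,0]],
])

```text
time_s: 47.4
position: [0.4681, 0.1819, 0.1304]
tool_rot: [[0.0, 0.149, 0.989], [0.0, 0.989, -0.149], [-1.0, 0.0, 0.0]]
ft_force: [0.1, -0.4, -0.3]
grip_width: 0.0517
```

Emit:
arm_command([
  [[0.04,-0.03,0,0,0,0],[0.08,-0.03,0,0,0,0],[0.12,-0.03,0,0,0,0],[0.12,-0.03,0,0,0,0]],
])

```text
time_s: 47.8
position: [0.468, 0.1812, 0.1272]
tool_rot: [[0.0, 0.149, 0.989], [0.0, 0.989, -0.149], [-1.0, 0.0, 0.0]]
ft_force: [-0.9, 0.0, 2.1]
grip_width: 0.0511
```

Emit:
arm_command([
  [[0.02,0,0,0,0,0],[0.04,0,0,0,0,0],[0.04,0,0,0,0,0]],
])

```text
time_s: 48.1
position: [0.4681, 0.1812, 0.1265]
tool_rot: [[0.001, 0.149, 0.989], [0.0, 0.989, -0.149], [-1.0, 0.0, 0.001]]
ft_force: [0.0, -0.9, 4.5]
grip_width: 0.051
```

Emit:
arm_command([
  [[-0.03,0,0,0,0,0],[-0.03,0,0,0,0,0],[-0.03,0,0,0,0,0],[-0.03,0,0,0,0,0]],
], jaw=0)

```text
time_s: 48.5
position: [0.4677, 0.1811, 0.1268]
tool_rot: [[-0.0, 0.149, 0.989], [-0.0, 0.989, -0.149], [-1.0, -0.0, -0.0]]
ft_force: [-0.3, 0.3, -0.7]
grip_width: 0.0851
```

Emit:
arm_command([
  [[-1,0,0,0,0,0],[-2.5,0,0,0,0,0],[-4,0,0,0,0,0],[-4,0,0,0,0,0],[-4,0,0,0,0,0]],
])

```text
time_s: 49.0
position: [0.4678, 0.1812, 0.2271]
tool_rot: [[0.001, 0.149, 0.989], [0.0, 0.989, -0.149], [-1.0, 0.0, 0.001]]
ft_force: [0.5, 0.4, -0.7]
grip_width: 0.0853
```

```bash
python3 - <<'E'
from h import *
I={n:get_image(n) for n in("wrist","scene","top")}
for n in("gR",): print(n,{k:locate(d,*CUPS[n]) for k,d in I.items() if k!="wrist"})
d=I["wrist"]
for z in (.052,.056,.060,.066): print("placed w2",z,locheld(d,"w",(.468,.181),z))
chain(([.421,-.2925,.21],81.5))
E
```

```text
gR {'scene': array([ 0.7428,  0.416 , -0.297 ]), 'top': array([ 0.7947,  0.4215, -0.291 ])}
placed w2 0.052 [0.778  0.472  0.1825]
placed w2 0.056 [0.7819 0.47   0.1815]
placed w2 0.06 [0.7849 0.468  0.1815]
placed w2 0.066 [0.7886 0.4655 0.181 ]
t 49.15 p [0.4674 0.1811 0.2257] F [ 0.3 -0.   1.1] w 0.0859
[0.638, -19.007, 0.991, -0.012, -0.024, 0.007]
```

Emit:
arm_command([
  [[0,-1.5,0,0,0,0],[0,-3.2,0.1,0,0,0],[0,-5,0.2,0,0,0],[0,-6.8,0.3,0,0,0],[0,-8.6,0.4,0,0,0],[0,-10.4,0.5,0,0,0],[0,-12.2,0.6,0,0,0],[0,-14,0.7,0,0,0],[0,-15.8,0.8,0,0,0],[0,-17.4,0.9,0,0,0]],
], jaw=0.15)

```text
time_s: 50.15
position: [0.4245, -0.2543, 0.2259]
tool_rot: [[-0.001, 0.15, 0.989], [0.001, 0.989, -0.15], [-1.0, 0.001, -0.002]]
ft_force: [1.3, 0.4, 0.7]
grip_width: 0.073
```

Emit:
arm_command([
  [[0.3,-0.8,0,0,0,0],[0.6,-1.6,0.09,0,0,0],[0.6,-1.6,0.09,0,0,0],[0.6,-1.6,0.09,0,0,0],[0.6,-1.6,0.09,0,0,0]],
])

```text
time_s: 50.65
position: [0.4218, -0.2913, 0.212]
tool_rot: [[-0.0, 0.148, 0.989], [0.0, 0.989, -0.148], [-1.0, 0.0, -0.0]]
ft_force: [-0.3, 0.3, -0.4]
grip_width: 0.0728
```

```bash
python3 - <<'E'
from h import *
d=grab("wrist","w15.npz");b=locate(d,"g",(.421,-.2925));print(b)
h=cv2.cvtColor(d["img"],cv2.COLOR_RGB2HSV);m=cv2.inRange(h,(125,80,30),(155,255,255));v,u=np.nonzero(m);
print("purple extent z=.064",[onz(d,u[i],v[i],.06).round(3)[:2] for i in (u.argmin(),u.argmax(),v.argmin(),v.argmax())] if len(u) else None)
chain(([b[1],b[2],.064],81.5))
E
```

```text
[ 0.9644  0.4205 -0.2925]
purple extent z=.064 [array([ 0.427, -0.417]), array([ 0.42 , -0.356]), array([ 0.407, -0.371]), array([ 0.467, -0.401])]
t 50.7 p [ 0.4218 -0.2913  0.2122] F [-0.1 -0.2  0.7] w 0.0729
[5.926, -0.057, -0.046, 0.001, 0.001, -0.0]
```

Emit:
arm_command([
  [[1.2,-0.06,-0.05,0,0,0],[2.5,-0.06,-0.05,0,0,0],[3.8,-0.06,-0.05,0,0,0],[5,-0.06,-0.05,0,0,0],[5.7,-0.06,-0.05,0,0,0],[5.9,-0.06,-0.05,0,0,0],[5.9,-0.06,-0.05,0,0,0],[5.9,-0.06,-0.05,0,0,0],[5.9,-0.06,-0.05,0,0,0]],
])

```text
time_s: 51.6
position: [0.4205, -0.2938, 0.0655]
tool_rot: [[0.001, 0.149, 0.989], [-0.002, 0.989, -0.149], [-1.0, -0.001, 0.002]]
ft_force: [1.2, -0.7, -0.6]
grip_width: 0.0722
```

Emit:
arm_command([
  [[0,0,0,0,0,0],[0,0,0,0,0,0],[0,0,0,0,0,0],[0,0,0,0,0,0],[0,0,0,0,0,0]],
], jaw=1)

```text
time_s: 52.1
position: [0.4205, -0.2938, 0.0655]
tool_rot: [[0.002, 0.149, 0.989], [-0.001, 0.989, -0.149], [-1.0, -0.001, 0.002]]
ft_force: [0.4, 1.7, 8.1]
grip_width: 0.0533
```

Emit:
arm_command([
  [[-0.5,0,0,0,0,0],[-1.5,0,0,0,0,0],[-3,0,0,0,0,0],[-4.5,0,0,0,0,0],[-6,0,0,0,0,0],[-6.6,0,0,0,0,0],[-6.6,0,0,0,0,0],[-6.6,0,0,0,0,0],[-6.6,0,0,0,0,0]],
])

```text
time_s: 53.0
position: [0.4197, -0.2932, 0.2281]
tool_rot: [[-0.002, 0.149, 0.989], [0.002, 0.989, -0.149], [-1.0, 0.002, -0.002]]
ft_force: [0.5, 0.3, -0.9]
grip_width: 0.0529
```

```bash
python3 - <<'E'
from h import *
chain(([.5715,.1668,.24],81.5))
E
```

```text
t 53.0 p [ 0.4197 -0.2932  0.2281] F [ 0.5  0.3 -0.9] w 0.0529
[-0.452, 19.099, 3.26, -0.012, -0.02, -0.016]
```

Emit:
arm_command([
  [[-0.4,1.3,0.2,0,0,0],[-0.4,3,0.5,0,0,0],[-0.4,4.8,0.8,0,0,0],[-0.4,6.6,1.1,0,0,0],[-0.4,8.4,1.4,0,0,0],[-0.4,10.2,1.7,0,0,0],[-0.4,12,2,0,0,0],[-0.4,13.8,2.4,0,0,0],[-0.4,15.6,2.7,0,0,0],[-0.4,17.4,3,0,0,0]],
])

```text
time_s: 54.0
position: [0.5591, 0.1273, 0.238]
tool_rot: [[-0.002, 0.149, 0.989], [-0.0, 0.989, -0.149], [-1.0, -0.0, -0.002]]
ft_force: [0.0, -0.8, -0.3]
grip_width: 0.0529
```

Emit:
arm_command([
  [[0,0.9,0.15,0,0,0],[0,1.7,0.26,0,0,0],[0,1.7,0.26,0,0,0],[0,1.7,0.26,0,0,0],[0,1.7,0.26,0,0,0]],
])

```text
time_s: 54.5
position: [0.5717, 0.1656, 0.2389]
tool_rot: [[-0.001, 0.15, 0.989], [-0.0, 0.989, -0.15], [-1.0, -0.001, -0.001]]
ft_force: [-0.1, -0.3, -0.5]
grip_width: 0.053
```

```bash
python3 - <<'E'
from h import *
d=grab("wrist","w16.npz")
o=sensors.observe();p=o["position"]
for h in (.061,.0655,.069): b=locheld(d,"g",p[:2],p[2]-h);print(h,b, b[1:]-p[:2])
chain(([.5715,.1668,.130],81.5))
E
```

```text
0.061 [0.8917 0.5672 0.1671] [-0.0044799   0.00154167]
0.0655 [0.9377 0.5712 0.1661] [-0.0004799   0.00054167]
0.069 [0.9554 0.5747 0.1656] [3.02010040e-03 4.16720214e-05]
t 54.55 p [0.5717 0.1656 0.2391] F [-0.2 -0.6  0.6] w 0.053
[4.365, 0.049, -0.011, -0.022, -0.007, 0.003]
```

Emit:
arm_command([
  [[1,0.03,-0.01,0,0,0],[2,0.03,-0.01,0,0,0],[3,0.03,-0.01,0,0,0],[3.6,0.03,-0.01,0,0,0],[4,0.03,-0.01,0,0,0],[4.2,0.03,-0.01,0,0,0],[4.36,0.03,-0.01,0,0,0],[4.36,0.03,-0.01,0,0,0],[4.36,0.03,-0.01,0,0,0]],
])

```text
time_s: 55.45
position: [0.5719, 0.1671, 0.1309]
tool_rot: [[0.001, 0.149, 0.989], [-0.0, 0.989, -0.149], [-1.0, -0.0, 0.001]]
ft_force: [-0.2, -0.9, -0.6]
grip_width: 0.053
```

Emit:
arm_command([
  [[0.03,0,0,0,0,0],[0.06,0,0,0,0,0],[0.1,0,0,0,0,0],[0.1,0,0,0,0,0]],
])

```text
time_s: 55.85
position: [0.572, 0.1671, 0.1284]
tool_rot: [[0.001, 0.149, 0.989], [-0.0, 0.989, -0.149], [-1.0, -0.0, 0.001]]
ft_force: [-1.1, -1.0, 4.8]
grip_width: 0.0529
```

Emit:
arm_command([
  [[-0.04,0,0,0,0,0],[-0.04,0,0,0,0,0],[-0.04,0,0,0,0,0],[-0.04,0,0,0,0,0]],
], jaw=0)

```text
time_s: 56.25
position: [0.5716, 0.1674, 0.1287]
tool_rot: [[-0.0, 0.149, 0.989], [0.0, 0.989, -0.149], [-1.0, 0.0, -0.0]]
ft_force: [0.2, -1.0, -0.3]
grip_width: 0.0851
```

Emit:
arm_command([
  [[-1,0,0,0,0,0],[-2.5,0,0,0,0,0],[-4,0,0,0,0,0],[-4,0,2,0,0,0],[-4,0,3,0,0,0],[-4,0,3,0,0,0],[-4,0,3,0,0,0]],
])

```text
time_s: 56.95
position: [0.6456, 0.1561, 0.2282]
tool_rot: [[-0.001, 0.149, 0.989], [0.0, 0.989, -0.149], [-1.0, -0.0, -0.001]]
ft_force: [-1.6, 0.7, -0.2]
grip_width: 0.0854
```

```bash
python3 - <<'E'
from h import *
I={n:get_image(n) for n in("wrist","scene")}
s=cv2.resize(I["scene"]["img"][140:310,200:350],None,fx=3.3,fy=3.3,interpolation=2)
w=cv2.resize(I["wrist"]["img"][:300,120:400],None,fx=1.07,fy=1.07,interpolation=3)
o=np.zeros((565,800,3),np.uint8);o[:s.shape[0],:s.shape[1]]=s[:565];o[:w.shape[0],500:800]=w[:,:300]
cv2.imwrite("pics/end.png",o[:,:,::-1]);chain()
sc=I["scene"];H=cv2.cvtColor(sc["img"],cv2.COLOR_RGB2HSV)
for c,x,y in(("g",.5715,.1668),("w",.468,.181)):
    print(c,"expected stack rim top/bottom px rows:",proj(sc,[x,y,.124]).round(1),proj(sc,[x,y,.096]).round(1))
E
```

```text
t 57.05 p [0.6451 0.1564 0.2289] F [-0.5 -0.7 -0.4] w 0.0854
g expected stack rim top/bottom px rows: [268.4 225.8] [268.3 231.2]
w expected stack rim top/bottom px rows: [301.8 206.6] [301.1 212.3]
```

View pics/end.png

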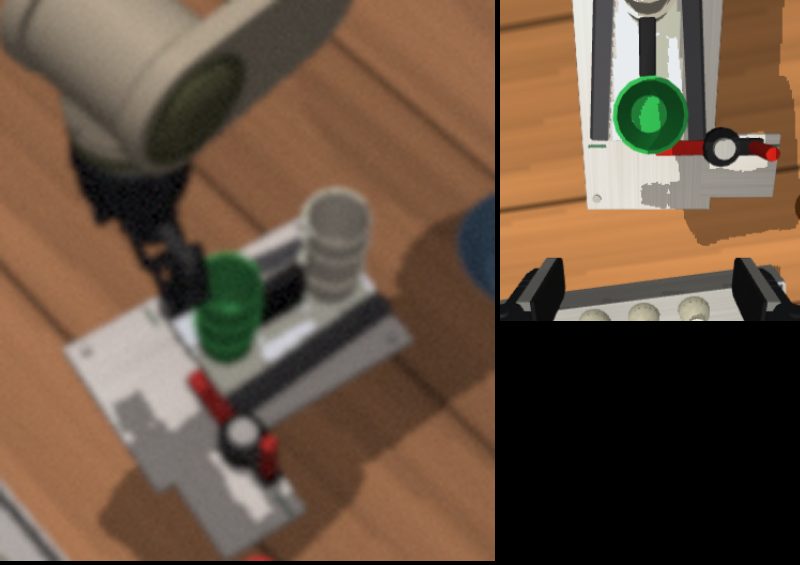

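```bash
python3 - <<'E'
from h import *
W=np.array([.52,.1742,0]);R=Rz(np.radians(171.6));d=get_image("wrist");img=d["img"].astype(int)
def L(u,v,z): return (R.T@(onz(d,u,v,z)-W)*1000)
m=(img[...,0]>70)&(img[...,0]>2.2*img[...,1])&(img[...,0]>2.2*img[...,2])
v,u=np.nonzero(m);P=np.array([L(a,b,.024) for a,b in zip(u,v)])
k=(P[:,1]>-56)&(P[:,1]<0)&(abs(P[:,0]+90)<25);Q=P[k]
# mid-line: mean x in columns of y
ys=np.arange(-54,-18,3);mx=[Q[abs(Q[:,1]-y)<2,0] for y in ys];mid=[(q.max()+q.min())/2 for q in mx if len(q)>3];yy=[y for y,q in zip(ys,mx) if len(q)>3]
print("tongue mid x",np.round(mid,1),"slope deg",np.degrees(np.arctan(np.polyfit(yy,mid,1)[0])).round(1))
# pin top: reddest blob at -y side
T=np.array([L(a,b,.08) for a,b in zip(u,v)]);kk=(P[:,1]<-95);print("pin cap region (z=.08): y",T[kk][:,1].min().round(1),T[kk][:,1].max().round(1),"x",T[kk][:,0].min().round(1),T[kk][:,0].max().round(1))
H=cv2.cvtColor(d["img"],cv2.COLOR_RGB2HSV);g=cv2.inRange(H,(40,60,20),(95,255,200));v,u=np.nonzero(g)
G=np.array([L(a,b,.01) for a,b in zip(u,v)]);a=G[(abs(G[:,0]+88)<8)&(abs(G[:,1]-68)<15)];b=G[(abs(G[:,0]+88)<8)&(G[:,1]<-120)&(G[:,1]>-155)]
print("inner mark",a.mean(0) if len(a) else None,"outer",b.mean(0) if len(b) else None)
E
```

```text
tongue mid x [-88.  -88.5 -88.5 -88.5 -88.5 -88.5 -88.5 -88.5 -90.2 -91.3 -93.1 -93.1] slope deg -8.3
pin cap region (z=.08): y -272.3 -91.4 x -203.5 -75.6
inner mark [-88.15190711  59.79408111  10.        ] outer [ -87.86763225 -145.82138821   10.        ]
```

```bash
python3 -c "
from rig import workorder;print(workorder.close_job())"
```

```text
the job is handed in; nothing more can be done
None
```

I set up the carrier, locked the collar and nested all four cups, then handed the job in at about 57 s with the gripper clear of everything. I saw no sign of any cup having been knocked.

- **Carrier:** I slid it in nose first, let go, took it again and pushed to about 20 N. It did not move further, so it is wedged. The fin stands within about 1 mm of where the images put home.
- **Collar:** The first turn fell short at about 79° because the pin slipped in the pads, so I took the pin again from across and brought it round.
  - The last view shows the middle of the tongue at x about -88.5 mm and the green marks at about -88 mm.
  - Earlier angle readings, taken after this correction, gave 85 to 90°, mostly 88 to 90°. One blurred top view gave 85°.
  - The overall line fit in my last check disagreed (8° off). I put that down to the green cup hiding the end of the tongue and did not use it.
- **Cups:** There are two white in the white holder and two green in the green one. Each was released at light contact of about 5 N or less, and side forces on the way in reached about 7 N. The last picture shows both stacks upright with the rims stepped. The second green cup touched about 3 mm higher than expected, most likely because it sat lower in the grip, and I did not measure its final height.

I did not touch the bottle, jar, bowl or the purple and yellow look-alikes, but I did not check their positions again at the end.

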